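# Sort spring-tip test probes by the feel of their springs

## Task

Sort the three spring-tip test probes in the sloping holder by the feel of their springs. Take them one at a time: draw a probe out, press its sprung tip squarely down on the brass contact plate until the plunger is at least half-way in, hold it there a moment to feel how stiff it is, and put it away nose-down before you take the next: sound, stiff ones in the bays of the aluminium caddy, tired, soft ones in the round tin. Do not ram or drop a probe, and leave the other things on the bench where they lie.

Things in the scene. Friction and masses are not known exactly. Their poses are not given: they have to be found in the camera images.
- probe_a: hand probe, one of three look-alikes, 134 mm long, about 130 g, leaning nose-down in a tube of the holder. Origin: underside of the finger guard, on the axis; z axis towards the handle end. Guard: black disc 36 mm across, z 0 to 6 mm. Handle: round, black, 24 mm across, z 6 to 66 mm (grip here). Brass nose: 19 mm across, down to z = -48 mm. Centre of mass at z = -12 mm. Sound or tired must be felt
- probe_b: hand probe, one of three look-alikes, 134 mm long, about 130 g, leaning nose-down in a tube of the holder. Origin: underside of the finger guard, on the axis; z axis towards the handle end. Guard: black disc 36 mm across, z 0 to 6 mm. Handle: round, black, 24 mm across, z 6 to 66 mm (grip here). Brass nose: 19 mm across, down to z = -48 mm. Centre of mass at z = -12 mm. Sound or tired must be felt
- probe_c: hand probe, one of three look-alikes, 134 mm long, about 130 g, leaning nose-down in a tube of the holder. Origin: underside of the finger guard, on the axis; z axis towards the handle end. Guard: black disc 36 mm across, z 0 to 6 mm. Handle: round, black, 24 mm across, z 6 to 66 mm (grip here). Brass nose: 19 mm across, down to z = -48 mm. Centre of mass at z = -12 mm. Sound or tired must be felt
- probe_a_tip (a point): rounded end of probe_a's sprung steel plunger (9 mm across), which sticks out of the brass nose: 68 mm from the guard's underside when the plunger is out, 54 mm when it is fully in
- probe_b_tip (a point): rounded end of probe_b's sprung steel plunger (9 mm across), which sticks out of the brass nose: 68 mm from the guard's underside when the plunger is out, 54 mm when it is fully in
- probe_c_tip (a point): rounded end of probe_c's sprung steel plunger (9 mm across), which sticks out of the brass nose: 68 mm from the guard's underside when the plunger is out, 54 mm when it is fully in
- probe_a_plunger (a joint): travel of probe_a's plunger, m: 0 = out, 0.014 = fully in at its stop; it springs back by itself. A sound spring resists with about 5 N at first touch plus 0.8 N per mm (13 N at 10 mm); a tired one with about 2 N plus 0.25 N per mm (4.5 N at 10 mm). Which and how many are tired is not told
- probe_b_plunger (a joint): travel of probe_b's plunger, m: 0 = out, 0.014 = fully in at its stop; it springs back by itself. A sound spring resists with about 5 N at first touch plus 0.8 N per mm (13 N at 10 mm); a tired one with about 2 N plus 0.25 N per mm (4.5 N at 10 mm). Which and how many are tired is not told
- probe_c_plunger (a joint): travel of probe_c's plunger, m: 0 = out, 0.014 = fully in at its stop; it springs back by itself. A sound spring resists with about 5 N at first touch plus 0.8 N per mm (13 N at 10 mm); a tired one with about 2 N plus 0.25 N per mm (4.5 N at 10 mm). Which and how many are tired is not told
- holder: fixed grey sheet-steel stand, 115 x 260 mm, origin on the bench. Its three tubes (24 mm bore) have their mouths at x = 0, y = +80, 0, -80 mm, 88 mm up; tubes and probes lean 30 degrees, upper end to the holder's -x: draw a probe out 70 mm along (-0.5, 0, 0.866) of the holder's frame. Back sheet 108 mm high at x = +60 mm; handles' ends 145 mm up
- plate: fixed contact plate: a brass plate 130 x 100 mm, its top 28 mm above the bench, on a black base 150 x 115 mm (long side along its x axis); two black terminals 36 mm high stand at the +x edge. Origin: centre of the underside
- plate_top (a point): middle of the brass plate's upper face
- caddy: fixed aluminium caddy, open on top, 70 mm (x) x 196 mm (y) x 82 mm high, walls and floor 3 mm; two inner walls make three bays in a row along its y axis, each 64 x 61 mm inside, for one probe each. Origin: centre of the underside. For probes with sound springs
- bay_left (a point): middle of the floor of the caddy's bay at y = +64 mm (caddy frame), 3 mm above the bench
- bay_mid (a point): middle of the floor of the caddy's middle bay, 3 mm above the bench
- bay_right (a point): middle of the floor of the caddy's bay at y = -64 mm (caddy frame), 3 mm above the bench
- tin: fixed round steel tin, open on top, 70 mm across outside at the rim, 64 mm inside, tapering to about 50 mm inside at its floor, which is 4 mm above the bench; 82 mm high. Origin: centre of the underside. For probes with tired springs
- multimeter: bystander, loose: grey hand multimeter lying on its back, 78 x 155 x 44 mm high; origin: centre of its underside
- filter_box: bystander, loose: flat aluminium module with a brass connector at each end, 109 mm over the connectors x 55 x 23 mm high; origin: centre of its underside
- amp_box: bystander, loose: flat square aluminium module with two brass connectors, 94 mm over the connectors x 70 x 19 mm high; origin: centre of its underside
- solder_reel: bystander, loose: small reel of solder standing on its flange, 60 mm across, 50 mm high; origin: centre of its underside
- screwdriver: bystander, loose: screwdriver lying on the bench, 170 mm long along its x axis, black handle to -x
- adapter: bystander, loose: small coaxial adapter standing upright, 24 mm across, 58 mm high; origin: centre of its underside
Not all that is in view belongs to the job. Of the things like the caddy, leave any that is blue; of the rest the larger one is meant.

How it is judged:
By the outcome, as a careful person would: the job done as asked, in the order asked, and still so for the second after the job is handed in, with the robot touching nothing.
It also fails if it takes over 72 s, if anything falls off the work surface, if the arm or the gripper's body presses on something with over 40 N, if the wrist force passes 120 N, or if a joint passes its speed limit or range.

## Robot

A 7-joint arm with a two-finger parallel gripper is mounted at the origin on the work surface. World frame = base frame: x ahead of the robot, y to its left, z up, the work surface at z = 0. Lengths are in m, angles in rad, forces in N, time in s.
With the tool pointing down it reaches from about 0.35 to 0.9 m from the base axis. Payload 8.1 kg.
Tool frame: the origin (TCP) lies on the centre line of the jaws, within the pads' length; the fingertips stand 17 mm ahead of it and the grasp point (between the pads) lies 2 mm behind it; z points along the fingers, y is the direction in which the jaws open and shut (so a half turn about z gives the same grasp; the last joint's range is limited). The gripper opens to 92 mm and grips with 3 to 60 N. Pads are 19 mm wide; open, the fingers measure 130 mm over their backs; the gripper's body (75 mm by 190 mm) begins 47 mm behind the grasp point.
Start: joints at [-1.208, 0.434, 0.025, 1.573, -0.012, 1.134, -0.075], TCP at [0.281, 0.558, 0.244] pointing down, gripper open.
Joint ranges: [-2.62, 2.62], [-0.44, 2.09], [-1.27, 1.32], [0.08, 2.57], [-1.32, 4.46], [0.12, 2], [-2.74, 2.74]. Speed limits (rad/s): [2.22, 2.22, 3.01, 3.01, 3.14, 3.14, 3.14].

## Interface

Orientations are given as a rotation vector (axis times angle).
In Python, from cell import arm gives the robot as it stands.
- The arm moves only by the shell command python3 -m creep 'ROWS' [FORCE]. ROWS is JSON, a list that holds one entry, the list of rows, each a list of 7 numbers: the shift along the world's x, y, z in cm, then the turn, a rotation vector about the world's x, y, z in degrees, then the opening, from -1 (shut) to 1 (fully open), so that 0 is half open. In form: [[[tx, ty, tz, ax, ay, az, jaw], ...]]. A call has 1 to 5 rows; each row is the pose to reach, as a shift and turn from the pose commanded when the call began; what a row does not reach only later rows make up. A row lasts 1/10 s, in which the tool goes at most 50 mm and 8.59 degrees, less where a joint would pass 70% of its speed; a pose out of reach is approached as far as the arm can. A call with a gripper value outside its range is refused whole. The fingers move at their own pace and stop on an object; FORCE is the grip in N (left out, the last holds). Time passes only in rows, so rows that repeat a pose let the fingers close. It gives the time, the measured TCP pose, the force and the opening at its end, in the units of the state.
- arm.observe(): the state, without advancing time (a new reading comes with each control period).
- arm.get_image(name): name is "scene" or "top"; returns the picture (384x512x3 uint8, red, green, blue); there is no depth.
- arm.camera_model(name): a dict with "vfov" (degrees; the focal length in pixels is half the picture's height over the tangent of half this angle, whatever the lens; pixels are square), "cx", "cy" (the principal point, pixels), "k1" (the pictures are not rectified: a ray, as slopes to the right and down, at radius r is drawn at 1 + k1 r^2 times it, then the intrinsics apply), "cam_to_world" (4x4, takes a point from camera to world coordinates). Camera axes: x right, y down, z forward; pixel columns grow to the right and rows downward; lengths in m; the calibration is good to about 2 mm. A picture is of the moment at which its call begins. camera_model takes no time and is no camera call.
- arm.sign_off(): hands the job in, once; it reports no verdict.
The state is a dict: "clock": time; "joints": joint angles; "dq": joint speeds; "joint_efforts": joint torques, N m; "position": TCP position; "ee_rot": TCP orientation; "force": force on the tool from outside, world axes, zero at the start; "ft_torque": the same for the moment, N m; "width": opening from 0.0 (shut) to 1.0 (fully open).
Only numpy, scipy, OpenCV 4.12 (cv2) and the standard library are available. Lean on these libraries where they do the work, as an engineer would, in place of code of your own. Each camera call takes 0.05 s, during which the arm holds its last target.

## Working session

There is one attempt and no reset: what is moved stays moved. The work goes in short steps, Python scripts to look and compute and a shell command to move; the robot and the scene stay as the last step left them, time stands still between calls to the robot, and variables do not carry over. Pictures are saved under pics/ and viewed, and the job is handed in when it is done.

```bash
ls; mkdir -p pics; python3 - <<'E'
from cell import arm
import cv2
print(arm.observe())
for n in("scene","top"):
    m=arm.camera_model(n);print(n,m)
    im=arm.get_image(n);cv2.imwrite(f"pics/{n}0.png",im[:,:,::-1])
    cv2.imwrite(f"pics/{n}0_big.png",cv2.resize(im[:,:,::-1],(800,600),interpolation=cv2.INTER_CUBIC))
E
```

```text
pics
{'clock': 0.0, 'joints': array([-1.20761924,  0.43519211,  0.02499181,  1.57408385, -0.01160382,
        1.13397571, -0.075124  ]), 'dq': array([ 1.41812442e-03,  2.02213716e-03,  1.94182172e-05, -8.17083685e-04,
       -2.47907524e-03,  1.58328718e-04, -8.20545742e-05]), 'joint_efforts': array([-4.83200729e-04, -6.67857814e+01,  9.84119475e-01, -3.14453673e+01,
       -6.06610486e-02,  4.28656884e-02,  1.43563775e-04]), 'position': array([0.28054395, 0.55797235, 0.24296946]), 'ee_rot': array([-7.25168304e-01, -3.05653596e+00,  2.35492170e-03]), 'force': array([0.32352553, 0.51394768, 0.1225207 ]), 'ft_torque': array([-0.07554744,  0.03803533, -0.018117  ]), 'width': 1.005854684043637}
scene {'vfov': 53.47691300785509, 'cx': 256.14169353718813, 'cy': 192.8903644942525, 'k1': -0.1009620119814201, 'cam_to_world': array([[ 0.29859833,  0.65860357, -0.69071005,  1.28293163],
       [ 0.95436221, -0.20177816,  0.22017798, -0.22632084],
       [ 0.0056398 , -0.72493235, -0.68879698,  0.84243251],
       [ 0.        ,  0.        ,  0.        ,  1.        ]])}
top {'vfov': 50.33510437321604, 'cx': 256.15753419026424, 'cy': 197.2461800744048, 'k1': -0.0320321492029473, 'cam_to_world': array([[-5.80169954e-04, -9.91875273e-01,  1.27212839e-01,
         3.38072594e-01],
       [-9.99923958e-01, -9.91641310e-04, -1.22920795e-02,
         2.03076003e-02],
       [ 1.23183592e-02, -1.27210297e-01, -9.91799273e-01,
         1.34874470e+00],
       [ 0.00000000e+00,  0.00000000e+00,  0.00000000e+00,
         1.00000000e+00]])}
```

View pics/scene0_big.png

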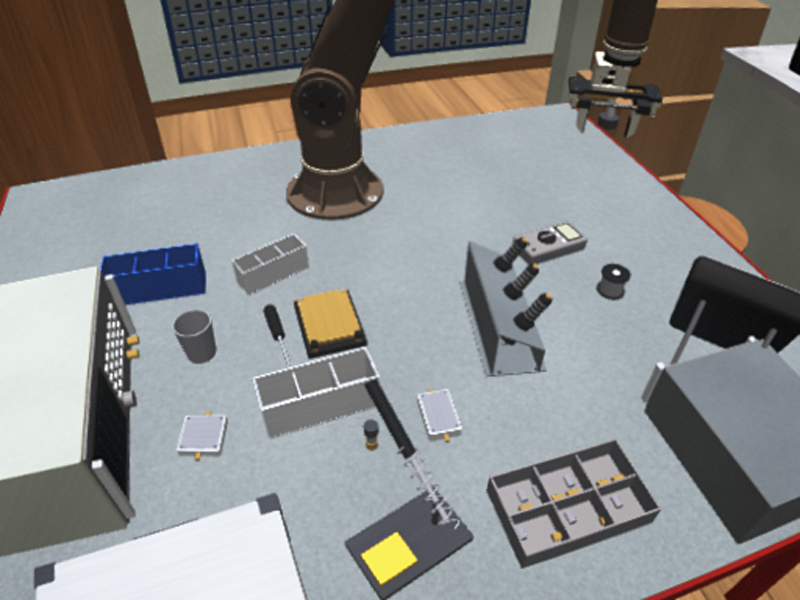

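View pics/top0_big.png

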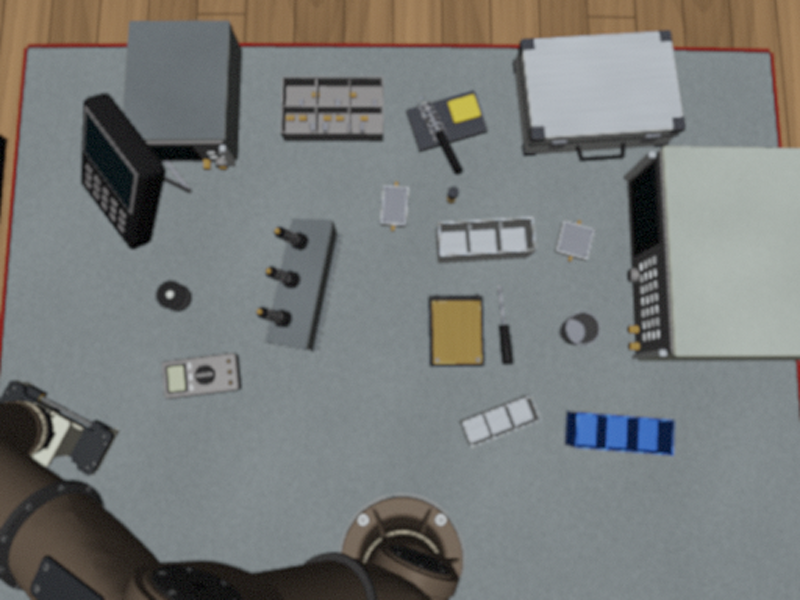

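```bash
cat > h.py <<'E'
import numpy as np, cv2
from scipy.spatial.transform import Rotation as R
from scipy.optimize import least_squares
from cell import arm
def cam(n):
    m=arm.camera_model(n);f=192/np.tan(np.radians(m['vfov'])/2);return m,f
def proj(n,P):
    m,f=cam(n);T=np.linalg.inv(m['cam_to_world']);P=np.atleast_2d(P)
    c=P@T[:3,:3].T+T[:3,3];s=c[:,:2]/c[:,2:];r2=(s**2).sum(1,keepdims=True)
    return s*(1+m['k1']*r2)*f+[m['cx'],m['cy']]
def ray(n,uv):
    m,f=cam(n);d=(np.array(uv,float)-[m['cx'],m['cy']])/f;s=d.copy()
    for _ in range(20): s=d/(1+m['k1']*(s@s))
    M=m['cam_to_world'];return M[:3,3],M[:3,:3]@np.array([s[0],s[1],1])
def onz(n,uv,z):
    o,d=ray(n,uv);return o+d*(z-o[2])/d[2]
def crop(im,u0,v0,u1,v1,k,name,step=10,draw=None):
    c=cv2.resize(im[v0:v1,u0:u1,::-1].copy(),None,fx=k,fy=k,interpolation=cv2.INTER_CUBIC)
    for u in range((u0//step+1)*step,u1,step):
        cv2.line(c,((u-u0)*k,0),((u-u0)*k,5),(0,0,255),1);cv2.putText(c,str(u),((u-u0)*k-10,16),0,.35,(0,0,255),1)
    for v in range((v0//step+1)*step,v1,step):
        cv2.line(c,(0,(v-v0)*k),(5,(v-v0)*k),(0,0,255),1);cv2.putText(c,str(v),(6,(v-v0)*k+4),0,.35,(0,0,255),1)
    if draw is not None:
        for p in draw: cv2.circle(c,(int((p[0]+.5-u0)*k),int((p[1]+.5-v0)*k)),2,(0,255,0),-1)
    cv2.imwrite(name,c)
E
python3 - <<'E'
from h import *
t=cv2.imread('pics/top0.png')[:,:,::-1];s=cv2.imread('pics/scene0.png')[:,:,::-1]
crop(t,150,130,230,230,6,'pics/c1.png')
crop(t,265,130,395,240,6,'pics/c2.png')
crop(s,285,140,365,245,6,'pics/c3.png')
crop(s,105,180,250,285,5,'pics/c4.png')
E
```

```text
(no output)
```

View pics/c1.png

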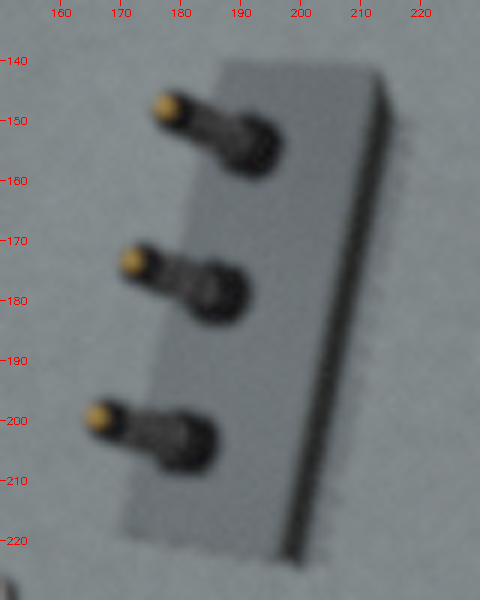

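View pics/c2.png

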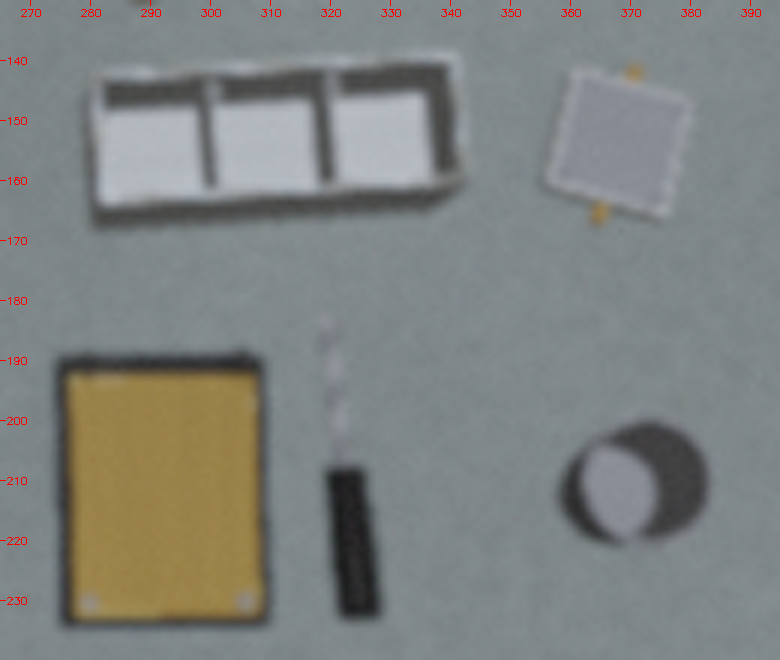

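View pics/c3.png

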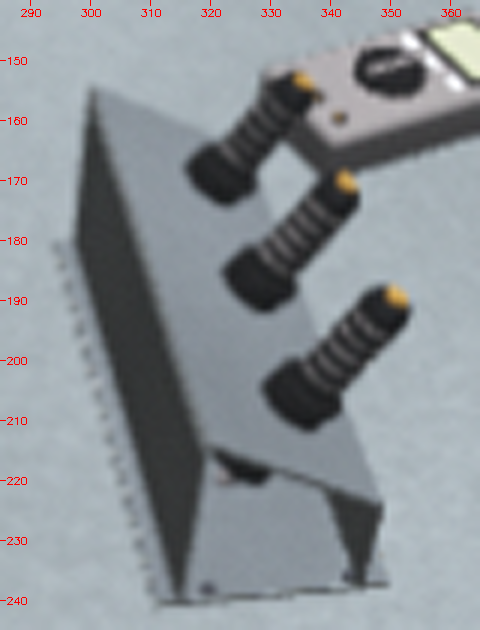

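View pics/c4.png

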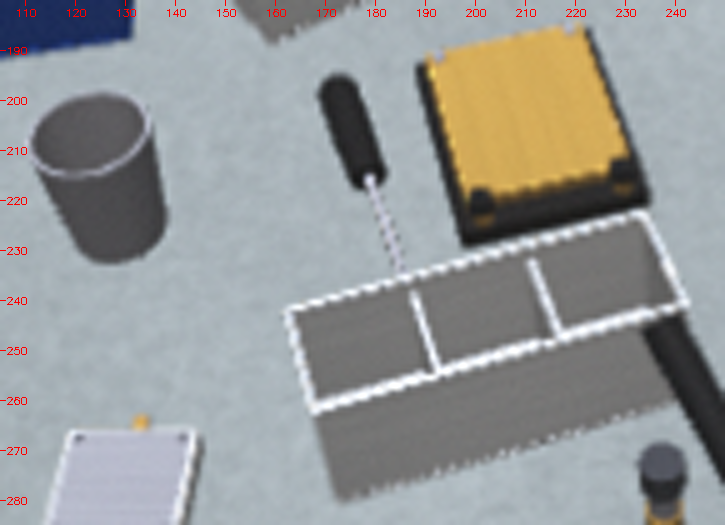

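```bash
cat > fit.py <<'E'
from h import *
def solve(pts,x0,off):
    # pts: list (cam,u,v,(x,y,z) local)
    def res(p):
        r=R.from_euler('z',p[2]);o=[]
        for c,u,v,P in pts: o+=list((proj(c,r.apply(P)+[p[0],p[1],0])[0]-[u+off,v+off]))
        return o
    return least_squares(res,x0,loss='soft_l1'),res
def show(nm,pts,x0):
  for off in(0,-.5):
    s,res=solve(pts,x0,off)
    r=np.array(res(s.x)).reshape(-1,2)
    print(nm,off,np.round(s.x[:2],4),np.degrees(s.x[2]).round(1),'rms',np.sqrt((r**2).mean()).round(2));
  print(r.round(1).tolist())
e=lambda y:(-.033,y,.1452)
hp=[('top',177.7,147.6,e(.08)),('top',172,173,e(0)),('top',166.2,199.2,e(-.08)),
('scene',351,189.5,e(.08)),('scene',342.7,170,e(0)),('scene',335.5,153.5,e(-.08)),
('top',192.3,154,(0,.08,.091)),('top',187,179,(0,0,.091)),('top',181,203.7,(0,-.08,.091)),
('scene',335,206,(0,.08,.091)),('scene',328.3,186,(0,0,.091)),('scene',321.7,169,(0,-.08,.091))]
show('holder',hp,[.5,.25,-1.6])
h=.082
cp=[('top',281,143,(.035,.098,h)),('top',341.5,139,(.035,-.098,h)),('top',280.5,163.8,(-.035,.098,h)),('top',341.5,160.5,(-.035,-.098,h)),
('scene',162.5,242,(-.035,-.098,h)),('scene',233.5,222.5,(-.035,.098,h)),('scene',167.5,261.5,(.035,-.098,h)),('scene',242,241,(.035,.098,h)),('scene',173,280,(.035,-.098,0))]
show('caddy',cp,[.55,-.15,0])
# plate: +x edge bears terminals; scene: terminals at near side(world +x)? top: at lower edge
pp=[('top',276,192.3,(.065,.05,.028)),('top',307.8,192,(.065,-.05,.028)),('top',277,233,(-.065,.05,.028)),('top',309,233,(-.065,-.05,.028)),
('scene',190.5,191.5,(-.065,-.05,.028)),('scene',221.5,185.5,(-.065,.05,.028))]
show('plate',pp,[.4,-.1,0])
tp=[('top',371.2,211,(0,0,.082)),('scene',123.3,207,(0,0,.082)),('scene',127.5,226.5,(0,0,.0))]
show('tin',tp,[.4,-.3,0])
E
python3 fit.py
```

```text
holder 0 [0.56  0.225] -100.9 rms 0.86
holder -0.5 [0.5599 0.2252] -101.0 rms 0.55
[[0.3, -0.0], [0.3, 0.2], [0.3, 0.0], [-0.9, 0.4], [-0.6, 0.9], [-0.7, 0.3], [-1.0, -0.2], [-1.0, -0.6], [-0.5, -0.3], [0.4, -1.0], [0.0, -0.3], [0.3, -0.6]]
caddy 0 [ 0.649  -0.1691] 3.2 rms 0.83
caddy -0.5 [ 0.6489 -0.1694] 3.2 rms 0.7
[[-1.1, -0.6], [-0.5, 0.3], [0.8, 0.1], [1.3, 0.2], [-0.5, -0.8], [0.9, -0.7], [-0.2, 0.5], [0.9, -0.2], [-0.6, 0.8]]
plate 0 [ 0.4593 -0.1125] -0.1 rms 0.91
plate -0.5 [ 0.4603 -0.1117] 0.2 rms 0.58
[[0.7, 0.1], [-0.6, 0.3], [0.1, -0.7], [-1.0, -0.8], [-0.4, -0.4], [-0.4, -0.8]]
tin 0 [ 0.4629 -0.3592] 0.0 rms 1.2Traceback (most recent call last):
  File "fit.py", line 30, in <module>
    show('tin',tp,[.4,-.3,0])
    ~~~~^^^^^^^^^^^^^^^^^^^^^
  File "fit.py", line 11, in show
    s,res=solve(pts,x0,off)
          ~~~~~^^^^^^^^^^^^
  File "fit.py", line 8, in solve
    return least_squares(res,x0,loss='soft_l1'),res
           ~~~~~~~~~~~~~^^^^^^^^^^^^^^^^^^^^^^^
    return func(*args, **kwargs)
    result = trf(vector_fun.fun, vector_fun.jac, x0, f0, J0, lb, ub, ftol
[... 406 characters left out ...]
wrapped(xp_copy(self.x))
             ~~~~~~~~~~~~~~~~^^^^^^^^^^^^^^^^^
    return np.atleast_1d(self.fun(x))
                         ~~~~~~~~^^^
    return self.f(x, *self.args, **self.kwargs)
           ~~~~~~^^^^^^^^^^^^^^^^^^^^^^^^^^^^^^
  File "fit.py", line 6, in res
    for c,u,v,P in pts: o+=list((proj(c,r.apply(P)+[p[0],p[1],0])[0]-[u+off,v+off]))
                                 ~~~~^^^^^^^^^^^^^^^^^^^^^^^^^^^^
  File "h.py", line 8, in proj
    m,f=cam(n);T=np.linalg.inv(m['cam_to_world']);P=np.atleast_2d(P)
        ~~~^^^
  File "h.py", line 6, in cam
    m=arm.camera_model(n);f=192/np.tan(np.radians(m['vfov'])/2);return m,f
ValueError: time passes only in moves, steps and waits
```

```bash
cat >> h.py <<'E'
_m={}
_c=arm.camera_model
def cam(n):
    if n not in _m: _m[n]=_c(n)
    m=_m[n];return m,192/np.tan(np.radians(m['vfov'])/2)
HO=np.array([.560,.2252,0]);HY=np.radians(-101);HR=R.from_euler('z',HY)
U=HR.apply([-.5,0,np.sqrt(.75)])
def mouth(y): return HO+HR.apply([0,y,.088])
def rot(z,y):
    z=np.array(z,float)/np.linalg.norm(z);y=np.array(y,float);y-=z*(y@z);y/=np.linalg.norm(y)
    return R.from_matrix(np.c_[np.cross(y,z),y,z])
RH=rot(-U,HR.apply([0,1,0]))          # grasp orientation in holder
RV=rot([0,0,-1],[1,0,0])              # vertical, jaws open along world x
def delta(p,Rt):
    s=arm.observe();r=(Rt*R.from_rotvec(s['ee_rot']).inv()).as_rotvec(degrees=True)
    print('t',round(s['clock'],2),'shift cm',((np.array(p)-s['position'])*100).round(2),'turn deg',r.round(2),'|t|',np.linalg.norm(r).round(1),'F',s['force'].round(2),'w',round(s['width'],3),'J',s['joints'].round(2))
E
cat > w.py <<'E'
from h import *
def W(o,yaw,P): return R.from_euler('z',yaw).apply(P)+np.array([o[0],o[1],0])
D=[]
for y in(.08,0,-.08):
    for z in np.linspace(0,.066,8): D.append(mouth(y)+U*z)
for s in(-1,1):
    for q in(-1,1):
        for z in(0,.082): D.append(W((.649,-.1692),np.radians(3.2),[.035*s,.098*q,z]))
        D.append(W((.460,-.112),0,[.065*s,.05*q,.028]))
for a in np.arange(0,6.2,.4): D.append(W((.463,-.359),0,[.035*np.cos(a),.035*np.sin(a),.082]))
D=np.array(D)
t=cv2.imread('pics/top0.png')[:,:,::-1];s=cv2.imread('pics/scene0.png')[:,:,::-1]
crop(t,150,130,400,240,3,'pics/o1.png',draw=proj('top',D))
crop(s,100,140,365,290,3,'pics/o2.png',draw=proj('scene',D))
delta(mouth(-.08)+U*.106,RH)
for y in(.08,0,-.08): print(mouth(y),mouth(y)+U*.036)
print(U)
E
python3 w.py
```

```text
t 0.1 shift cm [ 21.1  -26.55  -6.32] turn deg [-28.83 -14.25 -72.48] |t| 79.3 F [ 0.3  -0.99  0.23] w 1.0 J [-1.21  0.44  0.02  1.57 -0.01  1.13 -0.08]
[0.63853017 0.20993528 0.088     ] [0.64196474 0.22760457 0.11917691]
[0.56   0.2252 0.088 ] [0.56343456 0.24286929 0.11917691]
[0.48146983 0.24046472 0.088     ] [0.48490439 0.25813401 0.11917691]
[0.0954045  0.49081359 0.8660254 ]
```

View pics/o1.png

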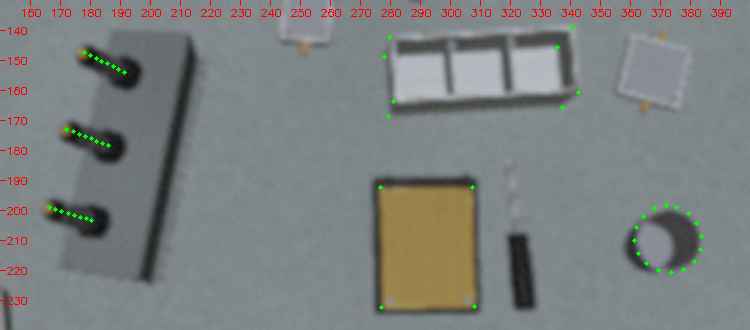

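View pics/o2.png

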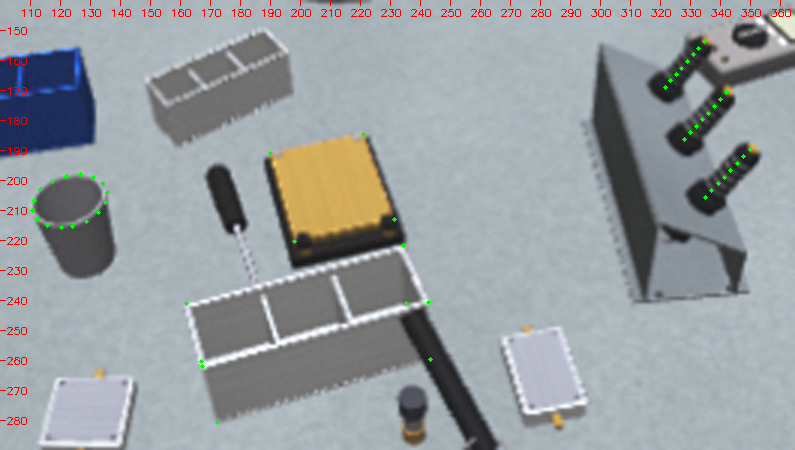

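```bash
python3 -m creep '[[[2,-2.6,0,-2.9,-1.4,-7.2,0.2],[4.2,-5.3,0,-5.8,-2.9,-14.5,0.2],[6.3,-8,0,-8.7,-4.3,-21.7,0.2],[8.4,-10.6,0,-11.5,-5.7,-29,0.2],[10.6,-13.3,0,-14.4,-7.1,-36.2,0.2]]]' 40; python3 -c "
from h import *
delta(mouth(-.08)+U*.106,RH)"
```

```text
clock: 0.6
position: [0.3869, 0.4245, 0.2436]
ee_rot: [1.548, 2.509, -0.318]
force: [1.1, -1.0, 0.1]
width: 0.625
t 0.6 shift cm [ 10.47 -13.21  -6.38] turn deg [-14.34  -7.04 -36.07] |t| 39.4 F [ 1.11 -0.99  0.06] w 0.625 J [-1.2   0.47  0.26  1.56  0.07  1.32 -0.52]
```

```bash
python3 -m creep '[[[2.1,-2.6,-0.5,-2.9,-1.4,-7.2,0.2],[4.2,-5.3,-1,-5.8,-2.8,-14.4,0.2],[6.3,-7.9,-2,-8.6,-4.2,-21.6,0.2],[8.4,-10.6,-3,-11.5,-5.6,-28.9,0.2],[10.5,-13.2,-4,-14.4,-7,-36.1,0.2]]]'; python3 -m creep '[[[0,0,0,0,0,0,0.2]]]'; python3 -c "
from h import *
delta(mouth(-.08)+U*.106,RH)"
```

```text
clock: 1.1
position: [0.492, 0.2927, 0.2032]
ee_rot: [2.124, 1.75, -0.571]
force: [0.6, -0.0, -0.9]
width: 0.6
clock: 1.2
position: [0.494, 0.2883, 0.2019]
ee_rot: [2.126, 1.741, -0.577]
force: [0.8, -0.7, 0.1]
width: 0.603
t 1.2 shift cm [-0.24  0.42 -2.21] turn deg [ 0.37 -0.04  0.38] |t| 0.5 F [ 0.85 -0.67  0.1 ] w 0.603 J [-1.08  0.67  0.47  1.49  0.06  1.45 -0.85]
```

```bash
python3 -m creep '[[[-0.2,0.4,-1,0.4,0,0.4,0.2],[-0.2,0.4,-2.2,0.4,0,0.4,0.2],[-0.2,0.4,-2.2,0.4,0,0.4,0.2],[-0.2,0.4,-2.2,0.4,0,0.4,0.2]]]'; python3 - <<'E'
from h import *
delta(mouth(-.08)+U*.106,RH)
t=arm.get_image('top');s=arm.get_image('scene')
crop(t,140,120,240,230,5,'pics/t1.png');crop(s,270,80,380,240,4,'pics/s1.png')
E
```

```text
clock: 1.6
position: [0.4889, 0.2981, 0.1815]
ee_rot: [2.117, 1.77, -0.562]
force: [0.8, 0.1, -0.0]
width: 0.602
t 1.6 shift cm [ 0.27 -0.57 -0.17] turn deg [-0.48 -0.13 -0.72] |t| 0.9 F [ 0.78  0.09 -0.02] w 0.602 J [-1.08  0.68  0.46  1.51  0.05  1.4  -0.86]
```

View pics/t1.png

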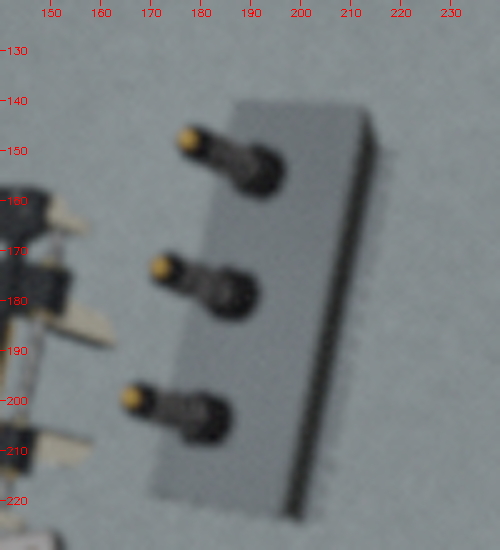

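View pics/s1.png

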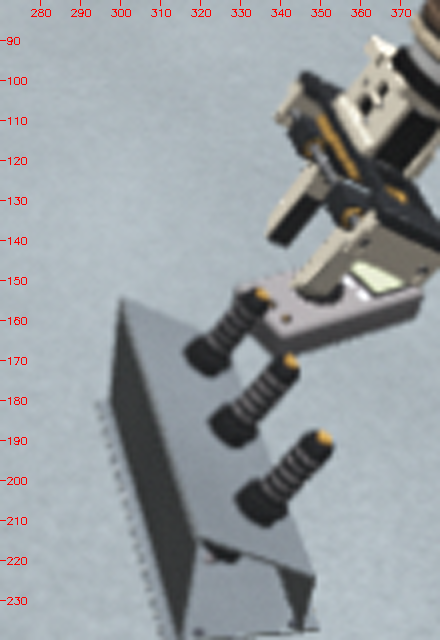

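```bash
python3 -m creep '[[[0.2,-0.5,-0.2,-0.4,0,-0.6,0.2],[0.2,-0.5,-0.2,-0.4,0,-0.6,0.2],[0.2,-0.5,-0.2,-0.4,0,-0.6,0.2]]]'; python3 - <<'E'
from h import *
delta(mouth(-.08)+U*.106,RH);delta(mouth(-.08)+U*.036,RH)
E
```

```text
clock: 2.0
position: [0.4919, 0.2921, 0.1798]
ee_rot: [2.125, 1.752, -0.57]
force: [-0.4, 0.4, 0.5]
width: 0.604
t 2.0 shift cm [-0.03  0.04 -0.  ] turn deg [-0.06 -0.07  0.03] |t| 0.1 F [-0.43  0.35  0.47] w 0.604 J [-1.08  0.69  0.46  1.51  0.05  1.4  -0.86]
t 2.0 shift cm [-0.7  -3.4  -6.07] turn deg [-0.06 -0.07  0.03] |t| 0.1 F [-0.43  0.35  0.47] w 0.604 J [-1.08  0.69  0.46  1.51  0.05  1.4  -0.86]
```

```bash
python3 -m creep '[[[-0.2,-0.85,-1.5,0,0,0,0.2],[-0.35,-1.7,-3,0,0,0,0.2],[-0.55,-2.55,-4.5,0,0,0,0.2],[-0.7,-3.4,-6.05,0,0,0,0.2],[-0.7,-3.4,-6.05,0,0,0,0.2]]]'; python3 - <<'E'
from h import *
delta(mouth(-.08)+U*.036,RH)
t=arm.get_image('top');s=arm.get_image('scene')
crop(t,140,120,240,230,5,'pics/t2.png');crop(s,270,80,380,240,4,'pics/s2.png')
E
```

```text
clock: 2.5
position: [0.4837, 0.2568, 0.118]
ee_rot: [2.125, 1.751, -0.575]
force: [-0.4, 0.0, 0.1]
width: 0.599
t 2.5 shift cm [0.12 0.14 0.12] turn deg [ 0.08 -0.21  0.07] |t| 0.2 F [-0.36  0.02  0.11] w 0.599 J [-1.05  0.72  0.45  1.64  0.05  1.24 -0.86]
```

View pics/t2.png

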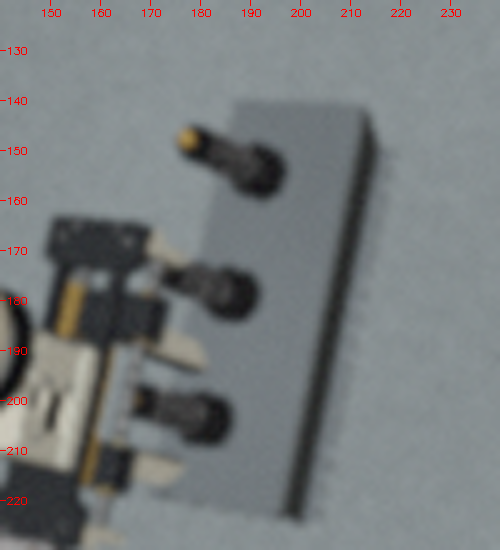

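View pics/s2.png

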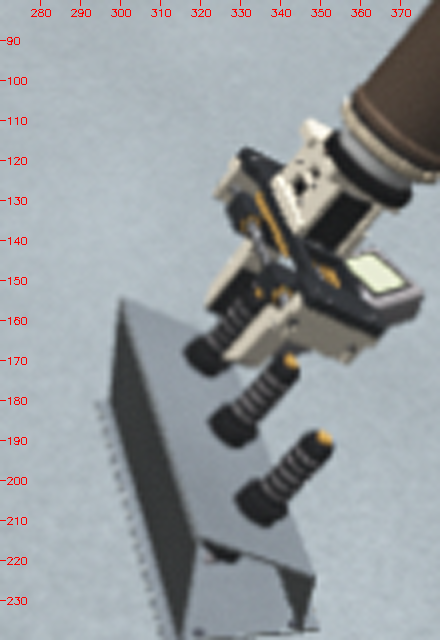

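```bash
python3 -m creep '[[[0,0,0,0,0,0,-1],[0,0,0,0,0,0,-1],[0,0,0,0,0,0,-1],[0,0,0,0,0,0,-1],[0,0,0,0,0,0,-1]]]' 40; python3 -m creep '[[[0,0,0,0,0,0,-1],[0,0,0,0,0,0,-1]]]' 40; python3 - <<'E'
from h import *
delta(mouth(-.08)+U*.036,RH);delta(mouth(-.08)+U*.126,RH)
E
```

```text
clock: 3.1
position: [0.4852, 0.2584, 0.1195]
ee_rot: [2.125, 1.752, -0.569]
force: [0.9, 0.1, 1.3]
width: 0.254
clock: 3.3
position: [0.4852, 0.2584, 0.1195]
ee_rot: [2.125, 1.752, -0.569]
force: [2.0, 0.3, 1.1]
width: 0.256
t 3.3 shift cm [-0.03 -0.03 -0.03] turn deg [-0.08 -0.03 -0.01] |t| 0.1 F [2.04 0.26 1.14] w 0.256 J [-1.06  0.71  0.45  1.64  0.05  1.24 -0.86]
t 3.3 shift cm [0.83 4.39 7.77] turn deg [-0.08 -0.03 -0.01] |t| 0.1 F [2.04 0.26 1.14] w 0.256 J [-1.06  0.71  0.45  1.64  0.05  1.24 -0.86]
```

```bash
python3 -m creep '[[[0.1,0.35,0.6,0,0,0,-1],[0.25,1.2,2.1,0,0,0,-1],[0.4,2.2,3.9,0,0,0,-1],[0.6,3.3,5.8,0,0,0,-1],[0.85,4.4,7.8,0,0,0,-1]]]'; python3 - <<'E'
from h import *
P=np.array([.46,-.112,.028])
delta(P+[0,0,.068+.036+.04],RV)
E
```

```text
clock: 3.8
position: [0.4926, 0.3032, 0.1979]
ee_rot: [2.125, 1.753, -0.571]
force: [-0.2, -0.2, -1.4]
width: 0.257
t 3.8 shift cm [ -3.26 -41.52  -2.59] turn deg [29.85 -3.03 10.7 ] |t| 31.9 F [-0.23 -0.2  -1.38] w 0.257 J [-1.08  0.68  0.47  1.47  0.05  1.45 -0.86]
```

```bash
python3 -m creep '[[[0,0,2,6,-0.6,2.1,-1],[-0.2,-1,4.5,12,-1.2,4.3,-1],[-0.5,-4,6.5,18,-1.8,6.4,-1],[-0.8,-8,7,24,-2.4,8.5,-1],[-1.1,-12,7,29.9,-3,10.7,-1]]]'; python3 -m creep '[[[-0.4,-5,0,0,0,0,-1],[-0.8,-10,0,0,0,0,-1],[-1.2,-15,-1,0,0,0,-1],[-1.7,-20,-2,0,0,0,-1],[-2,-25,-3,0,0,0,-1]]]';  python3 -m creep '[[[0,-2.5,-1,0,0,0,-1],[0,-4.3,-2,0,0,0,-1],[0,-4.4,-2,0,0,0,-1],[0,-4.4,-2,0,0,0,-1]]]'; python3 - <<'E'
from h import *
P=np.array([.46,-.112,.028])
delta(P+[0,0,.068+.036+.02],RV)
t=arm.get_image('top');s=arm.get_image('scene')
crop(t,230,120,400,260,4,'pics/t3.png');crop(s,150,80,300,260,4,'pics/s3.png')
E
```

```text
clock: 4.3
position: [0.4823, 0.1819, 0.269]
ee_rot: [-2.218, -2.223, -0.012]
force: [0.5, -1.5, -2.5]
width: 0.258
clock: 4.8
position: [0.4615, -0.0653, 0.2381]
ee_rot: [-2.221, -2.221, -0.003]
force: [1.8, -0.3, -1.5]
width: 0.254
clock: 5.2
position: [0.4622, -0.1076, 0.218]
ee_rot: [-2.222, -2.219, -0.001]
force: [-0.8, 0.9, -2.1]
width: 0.253
t 5.2 shift cm [-0.22 -0.44 -6.6 ] turn deg [-0.09 -0.02  0.07] |t| 0.1 F [-0.79  0.92 -2.12] w 0.253 J [-0.36  0.23  0.58  2.   -0.15  0.96  0.29]
```

View pics/t3.png

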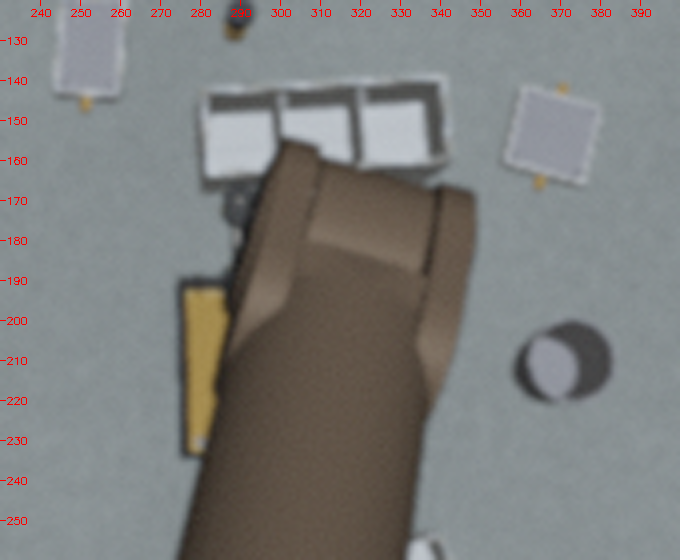

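View pics/s3.png

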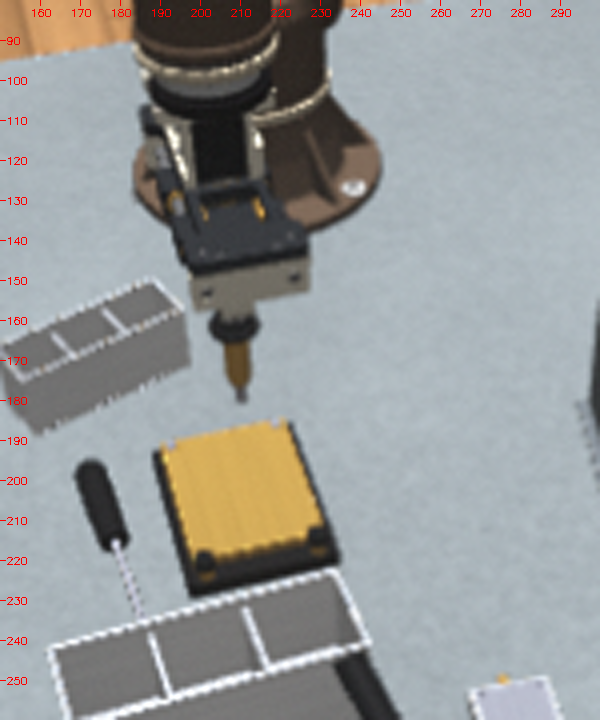

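```bash
python3 - <<'E'
from h import *
s=arm.observe()['position'];print(proj('scene',s-[0,0,.104]),proj('scene',s-[0,0,.036]))
E
python3 -m creep '[[[-0.1,-0.2,-1.5,0,0,0,-1],[-0.2,-0.4,-3.5,0,0,0,-1],[-0.2,-0.4,-5.5,0,0,0,-1],[-0.2,-0.4,-6.6,0,0,0,-1],[-0.2,-0.4,-6.6,0,0,0,-1]]]'; python3 -m creep '[[[0,0,-0.5,0,0,0,-1],[0,0,-1,0,0,0,-1],[0,0,-1.3,0,0,0,-1],[0,0,-1.3,0,0,0,-1],[0,0,-1.3,0,0,0,-1]]]'
```

```text
[[209.26610882 180.20446592]] [[207.3434684  161.75374675]]
clock: 5.8
position: [0.46, -0.1108, 0.1512]
ee_rot: [-2.219, -2.221, 0.0]
force: [-0.0, -0.2, -1.6]
width: 0.254
clock: 6.3
position: [0.4606, -0.112, 0.1391]
ee_rot: [-2.222, -2.221, -0.002]
force: [-0.6, 0.5, -1.9]
width: 0.255
```

```bash
for i in 1 2 3 ; do python3 -m creep '[[[0,0,-0.3,0,0,0,-1],[0,0,-0.3,0,0,0,-1]]]' | egrep 'pos|force'; done
```

```text
position: [0.4604, -0.1119, 0.1358]
force: [0.1, -0.9, -1.4]
position: [0.4607, -0.112, 0.133]
force: [0.2, 0.1, 4.6]
position: [0.4607, -0.112, 0.1301]
force: [-0.4, 1.4, 5.9]
```

```bash
python3 -m creep '[[[0,0,-0.2,0,0,0,-1],[0,0,-0.4,0,0,0,-1],[0,0,-0.5,0,0,0,-1],[0,0,-0.5,0,0,0,-1],[0,0,-0.5,0,0,0,-1]]]'; python3 -m creep '[[[0,0,0,0,0,0,-1],[0,0,0,0,0,0,-1],[0,0,0,0,0,0,-1],[0,0,0,0,0,0,-1],[0,0,0,0,0,0,-1]]]';python3 - <<'E'
from h import *
t=arm.get_image('scene');crop(t,170,120,260,220,6,'pics/s4.png')
E
```

```text
clock: 7.4
position: [0.4609, -0.112, 0.1255]
ee_rot: [2.222, 2.221, 0.003]
force: [-0.9, 0.4, 9.8]
width: 0.256
clock: 7.9
position: [0.4609, -0.1121, 0.1256]
ee_rot: [2.222, 2.221, 0.003]
force: [-0.7, 1.0, 9.5]
width: 0.258
```

View pics/s4.png

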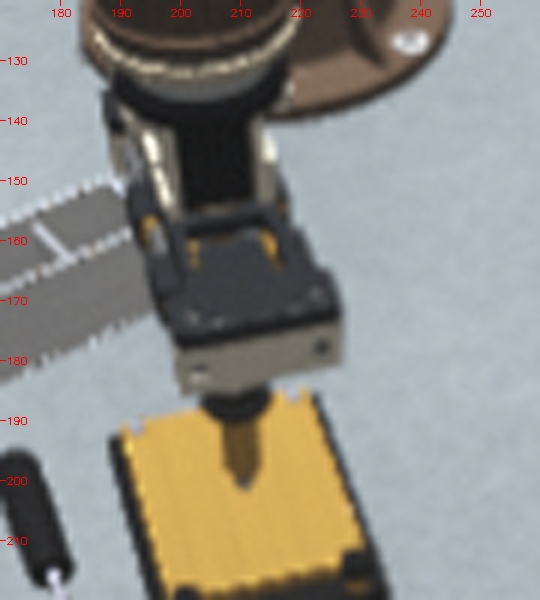

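```bash
python3 -m creep '[[[0,0,-0.1,0,0,0,-1],[0,0,-0.2,0,0,0,-1],[0,0,-0.2,0,0,0,-1],[0,0,-0.2,0,0,0,-1],[0,0,-0.2,0,0,0,-1]]]'; python3 - <<'E'
from h import *
C=np.array([.649,-.1692,0]);CR=R.from_euler('z',np.radians(3.2))
for y in(.064,0,-.064):
    b=C+CR.apply([0,y,.003]);print(b);delta(b+[0,0,.068+.036],R.from_euler('z',3.2,degrees=True)*RV)
E
```

```text
clock: 8.45
position: [0.4609, -0.1121, 0.1236]
ee_rot: [2.222, 2.221, 0.003]
force: [-2.4, 0.3, 10.6]
width: 0.254
[ 0.64542742 -0.10529979  0.003     ]
t 8.45 shift cm [18.45  0.68 -1.66] turn deg [-0.07  0.09  3.24] |t| 3.2 F [-2.41  0.26 10.56] w 0.254 J [-0.28  0.37  0.52  2.11 -0.27  0.73  0.42]
[ 0.649  -0.1692  0.003 ]
t 8.45 shift cm [18.81 -5.71 -1.66] turn deg [-0.07  0.09  3.24] |t| 3.2 F [-2.41  0.26 10.56] w 0.254 J [-0.28  0.37  0.52  2.11 -0.27  0.73  0.42]
[ 0.65257258 -0.23310021  0.003     ]
t 8.45 shift cm [ 19.17 -12.1   -1.66] turn deg [-0.07  0.09  3.24] |t| 3.2 F [-2.41  0.26 10.56] w 0.254 J [-0.28  0.37  0.52  2.11 -0.27  0.73  0.42]
```

```bash
python3 -m creep '[[[0,0,1,0,0,0,-1],[0,0,3,0,0,0,-1],[0,0,6,0,0,0,-1],[2,-1,9,0,0,0,-1],[5,-3,9.8,0,0,0.5,-1]]]' | head -3; python3 -m creep '[[[4,-2.5,0,2,0,1,-1],[8,-5.5,0,4,0,2,-1],[11.5,-8.5,0,6,0,2.7,-1],[14.2,-10,0,6,0,2.7,-1],[14.2,-10,0,6,0,2.7,-1]]]'; python3 - <<'E'
from h import *
RT=R.from_euler('x',6,degrees=True)*R.from_euler('z',3.2,degrees=True)*RV
delta([.6526,-.242,.109],RT)
t=arm.get_image('scene');crop(t,130,120,260,280,5,'pics/s5.png')
E
```

```text
clock: 8.95
position: [0.5114, -0.1411, 0.2239]
ee_rot: [2.209, 2.232, 0.007]
clock: 9.45
position: [0.6543, -0.2449, 0.219]
ee_rot: [-2.11, -2.225, -0.113]
force: [-0.2, -0.1, -1.7]
width: 0.255
t 9.45 shift cm [ -0.17   0.29 -11.  ] turn deg [ 0.04 -0.17  0.14] |t| 0.2 F [-0.22 -0.13 -1.73] w 0.255 J [ 0.03  0.64  0.52  1.39 -0.41  1.26  0.67]
```

View pics/s5.png

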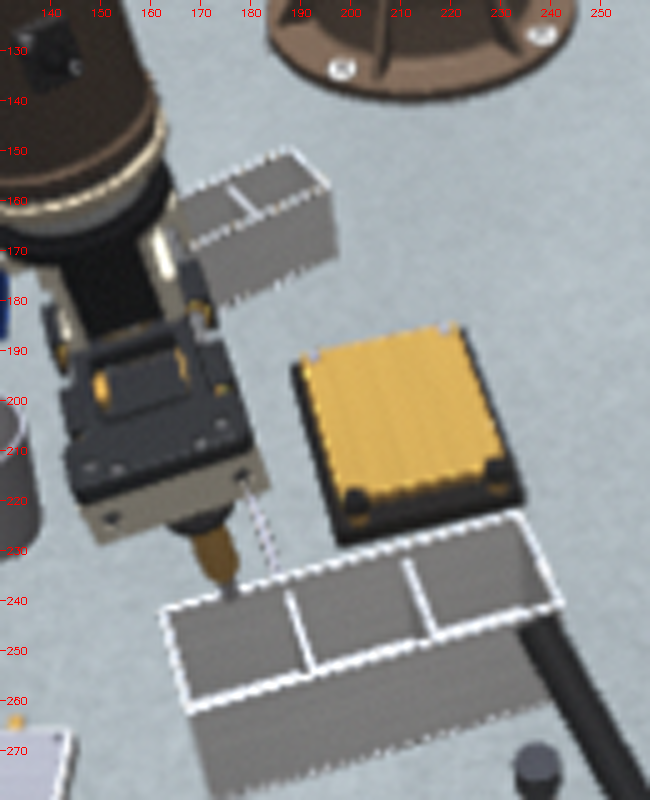

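```bash
python3 - <<'E'
from h import *
s=arm.observe();a=R.from_rotvec(s['ee_rot']).as_matrix()[:,2];p=s['position']+a*.1063;print(p,proj('scene',p)); delta([.6526,-.242,.109],R.from_rotvec(s['ee_rot']))
E
python3 -m creep '[[[-0.1,0.2,-2,0,0,0,-1],[-0.1,0.2,-4.5,0,0,0,-1],[-0.1,0.2,-7,0,0,0,-1],[-0.1,0.2,-8.5,0,0,0,-1],[-0.1,0.2,-8.5,0,0,0,-1]]]'; python3 - <<'E'
from h import *
delta([.6526,-.242,.109],R.from_rotvec(arm.observe()['ee_rot']))
t=arm.get_image('scene');crop(t,130,120,260,280,5,'pics/s6.png')
E
```

```text
[ 0.65243706 -0.23209581  0.11349283] [[176.07892878 239.15551311]]
t 9.5 shift cm [ -0.02   0.13 -11.02] turn deg [0. 0. 0.] |t| 0.0 F [ 0.16  0.07 -1.45] w 0.257 J [ 0.03  0.63  0.52  1.39 -0.41  1.26  0.67]
clock: 10.0
position: [0.6498, -0.2384, 0.1338]
ee_rot: [-2.103, -2.224, -0.113]
force: [-1.0, 0.5, -1.5]
width: 0.254
t 10.0 shift cm [ 0.28 -0.36 -2.48] turn deg [0. 0. 0.] |t| 0.0 F [-0.98  0.52 -1.48] w 0.254 J [ 0.04  0.7   0.49  1.5  -0.45  1.1   0.71]
```

View pics/s6.png

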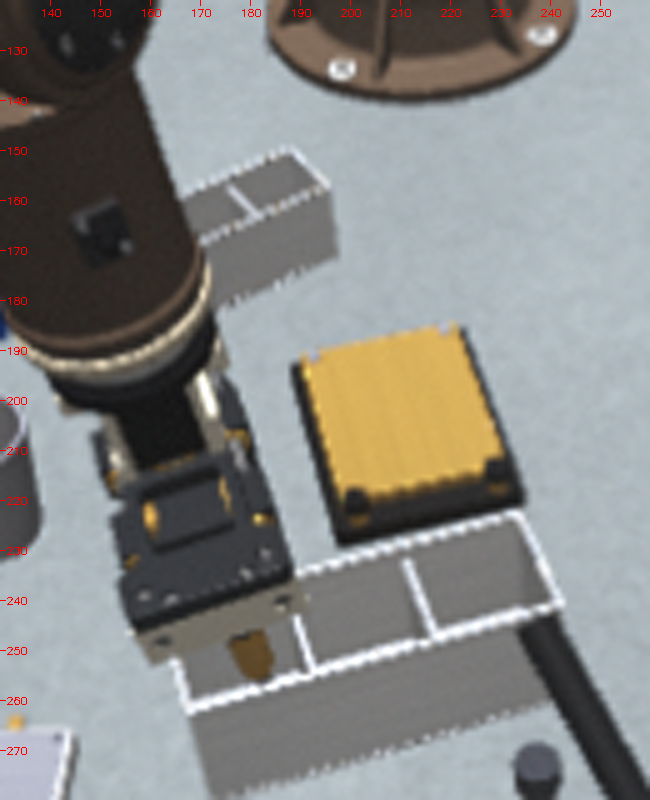

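```bash
python3 -m creep '[[[0.1,-0.2,-0.7,0,0,0,-1],[0.1,-0.2,-1.4,0,0,0,-1],[0.1,-0.2,-2.0,0,0,0,-1],[0.1,-0.2,-2.2,0,0,0,-1],[0.1,-0.2,-2.2,0,0,0,-1]]]';python3 -m creep '[[[0,0,-0.2,0,0,0,-1],[0,0,-0.2,0,0,0,-1]]]'
```

```text
clock: 10.55
position: [0.6523, -0.2418, 0.1136]
ee_rot: [-2.106, -2.226, -0.115]
force: [-0.3, -0.4, -1.0]
width: 0.256
clock: 10.75
position: [0.6525, -0.2419, 0.112]
ee_rot: [-2.107, -2.227, -0.116]
force: [0.3, 0.4, -1.3]
width: 0.253
```

```bash
python3 -m creep '[[[0,0,-0.2,0,0,0,-1],[0,0,-0.2,0,0,0,-1]]]';python3 -m creep '[[[0,0,-0.15,0,0,0,-1],[0,0,-0.15,0,0,0,-1]]]'
```

```text
clock: 10.95
position: [0.6524, -0.2418, 0.1098]
ee_rot: [-2.106, -2.227, -0.116]
force: [-1.0, -0.6, -1.3]
width: 0.259
clock: 11.15
position: [0.6525, -0.2419, 0.1084]
ee_rot: [-2.107, -2.227, -0.116]
force: [0.7, -0.5, -0.7]
width: 0.255
```

```bash
python3 -m creep '[[[0,0,-0.1,0,0,0,-1],[0,0,-0.1,0,0,0,-1]]]'
```

```text
clock: 11.35
position: [0.6527, -0.2421, 0.1079]
ee_rot: [-2.107, -2.227, -0.116]
force: [-1.2, 0.1, 4.3]
width: 0.255
```

```bash
python3 -m creep '[[[0,0,0.05,0,0,0,-0.4],[0,0,0.05,0,0,0,-0.3],[0,0,0.05,0,0,0,-0.1],[0,0,0.05,0,0,0,0.1],[0,0,0.05,0,0,0,0.1]]]';python3 -m creep '[[[0,-0.1,1.5,0,0,0,0.1],[0,-0.3,4,0,0,0,0.1],[0,-0.6,7,0,0,0,0.2],[0,-0.9,11,0,0,0,0.2],[0,0,13,-3,0,0,0.2]]]'; python3 - <<'E'
from h import *
delta(mouth(0)+U*.116,RH)
t=arm.get_image('scene');crop(t,130,120,260,280,5,'pics/s7.png')
E
```

```text
clock: 11.85
position: [0.6524, -0.2418, 0.1079]
ee_rot: [-2.107, -2.227, -0.116]
force: [-0.8, -0.4, -0.4]
width: 0.529
clock: 12.35
position: [0.652, -0.2473, 0.2429]
ee_rot: [-2.144, -2.252, -0.057]
force: [0.3, -0.2, 0.3]
width: 0.603
t 12.35 shift cm [-8.09 52.95 -5.44] turn deg [-32.75   2.6  -13.5 ] |t| 35.5 F [ 0.35 -0.2   0.27] w 0.603 J [-0.01  0.6   0.55  1.39 -0.37  1.26  0.63]
```

View pics/s7.png

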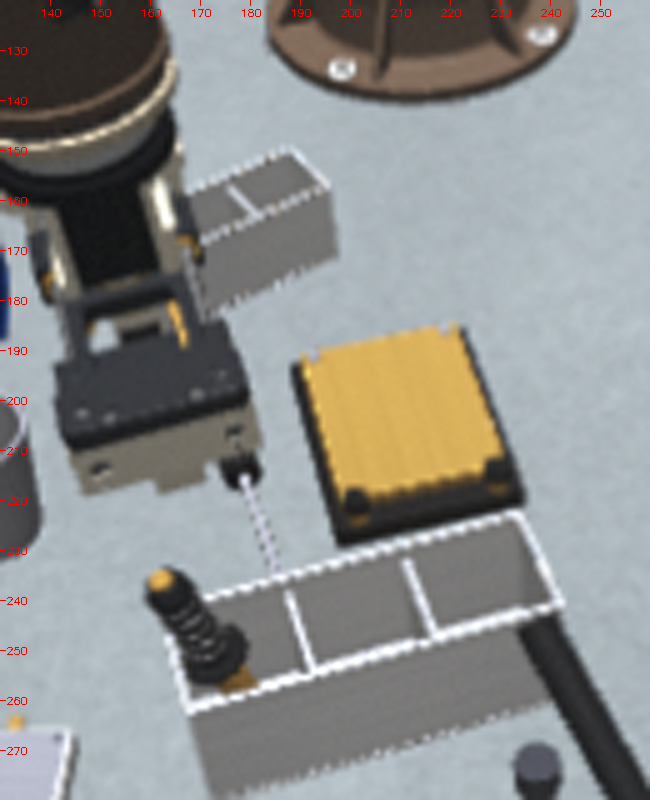

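```bash
python3 -m creep '[[[-0.5,4.5,0.5,-3,0.3,-1.2,0.2],[-1.3,9.3,0.5,-6,0.5,-2.5,0.2],[-2,14.2,0.5,-9,0.8,-3.7,0.2],[-2.7,19,0.5,-12,1,-5,0.2],[-3.5,24,0.5,-15,1.2,-6.2,0.2]]]' | head -3;python3 -m creep '[[[-0.8,4.8,0,-3,0.3,-1.2,0.2],[-1.5,9.6,0,-6,0.5,-2.5,0.2],[-2.3,14.4,0,-9,0.8,-3.7,0.2],[-3.1,19.2,0,-12,1,-5,0.2],[-3.9,24,0,-15,1.2,-6.2,0.2]]]' | head -3; python3 - <<'E'
from h import *
delta(mouth(0)+U*.116,RH)
E
```

```text
clock: 12.9
position: [0.6172, -0.0008, 0.2443]
ee_rot: [2.18, 2.062, -0.248]
clock: 13.4
position: [0.5779, 0.24, 0.2442]
ee_rot: [2.137, 1.807, -0.523]
t 13.4 shift cm [-0.68  4.22 -5.57] turn deg [-3.03 -0.02 -1.28] |t| 3.3 F [1.51 0.18 0.13] w 0.601 J [-1.05  0.72  0.74  1.37 -0.07  1.47 -0.54]
```

```bash
python3 -m creep '[[[-0.6,4,-1,-3,0,-1.3,0.2],[-0.6,4.2,-3.5,-3,0,-1.3,0.2],[-0.6,4.2,-5.5,-3,0,-1.3,0.2],[-0.6,4.2,-5.5,-3,0,-1.3,0.2],[-0.6,4.2,-5.5,-3,0,-1.3,0.2]]]' | head -3; python3 - <<'E'
from h import *
delta(mouth(0)+U*.116,RH)
delta(mouth(0)+U*.036,RH)
E
```

```text
clock: 13.9
position: [0.5728, 0.2792, 0.189]
ee_rot: [2.126, 1.752, -0.57]
t 13.9 shift cm [-0.17  0.29 -0.06] turn deg [-0.09 -0.08  0.03] |t| 0.1 F [ 0.73 -0.2   0.64] w 0.599 J [-1.08  0.82  0.72  1.35 -0.1   1.46 -0.62]
t 13.9 shift cm [-0.93 -3.63 -6.98] turn deg [-0.09 -0.08  0.03] |t| 0.1 F [ 0.73 -0.2   0.64] w 0.599 J [-1.08  0.82  0.72  1.35 -0.1   1.46 -0.62]
```

```bash
python3 -m creep '[[[-0.2,0.3,-0.1,0,0,0,0.2],[-0.2,0.3,-0.1,0,0,0,0.2],[-0.2,0.3,-0.1,0,0,0,0.2]]]' | head -3; python3 - <<'E'
from h import *
delta(mouth(0)+U*.116,RH)
delta(mouth(0)+U*.036,RH)
E
```

```text
clock: 14.2
position: [0.5708, 0.2827, 0.1879]
ee_rot: [2.126, 1.753, -0.568]
t 14.2 shift cm [ 0.03 -0.05  0.06] turn deg [-0.16 -0.05  0.  ] |t| 0.2 F [ 1.22 -1.31 -0.36] w 0.6 J [-1.09  0.82  0.72  1.35 -0.1   1.46 -0.63]
t 14.2 shift cm [-0.74 -3.98 -6.87] turn deg [-0.16 -0.05  0.  ] |t| 0.2 F [ 1.22 -1.31 -0.36] w 0.6 J [-1.09  0.82  0.72  1.35 -0.1   1.46 -0.63]
```

```bash
python3 -m creep '[[[-0.2,-1,-1.7,0,0,0,0.2],[-0.4,-2,-3.4,0,0,0,0.2],[-0.55,-3,-5.2,0,0,0,0.2],[-0.75,-3.95,-6.85,0,0,0,0.2],[-0.75,-3.95,-6.85,0,0,0,0.2]]]'; python3 -m creep '[[[0,0,0,0,0,0,0.2]]]' | head -2; python3 - <<'E'
from h import *
delta(mouth(0)+U*.036,RH)
t=arm.get_image('top');s=arm.get_image('scene')
crop(t,140,120,240,230,5,'pics/t8.png')
E
```

```text
clock: 14.7
position: [0.5619, 0.2412, 0.1173]
ee_rot: [2.126, 1.751, -0.575]
force: [0.4, 0.6, -1.0]
width: 0.601
clock: 14.8
position: [0.5633, 0.2432, 0.1191]
t 14.8 shift cm [ 0.01 -0.03  0.  ] turn deg [-0.11 -0.08  0.02] |t| 0.1 F [-0.16 -0.32 -0.19] w 0.599 J [-1.07  0.85  0.7   1.49 -0.11  1.29 -0.61]
```

View pics/t8.png

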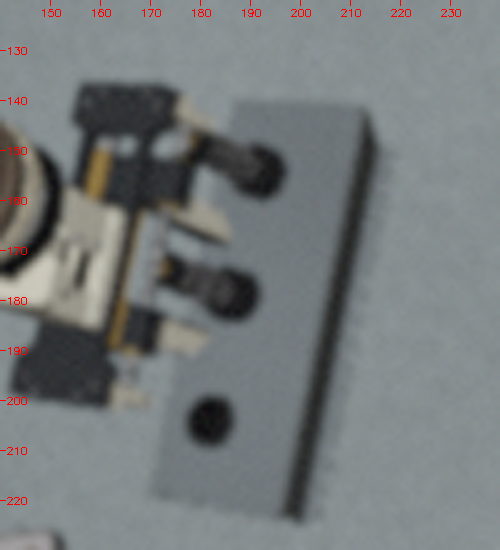

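Handle (≈180,177) lies between the fingers (≈185,165 and 185,188). Closing and drawing out.

```bash
python3 -m creep '[[[0,0,0,0,0,0,-1],[0,0,0,0,0,0,-1],[0,0,0,0,0,0,-1],[0,0,0,0,0,0,-1],[0,0,0,0,0,0,-1]]]' 40; python3 -m creep '[[[0,0,0,0,0,0,-1]]]' 40;  python3 -m creep '[[[0.1,0.35,0.6,0,0,0,-1],[0.25,1.2,2.1,0,0,0,-1],[0.4,2.2,3.9,0,0,0,-1],[0.6,3.3,5.8,0,0,0,-1],[0.85,4.4,7.8,0,0,0,-1]]]'; python3 - <<'E'
from h import *
P=np.array([.46,-.112,.028])
delta(P+[0,0,.068+.036+.04],RV)
E
```

```text
clock: 15.4
position: [0.5635, 0.2428, 0.1187]
ee_rot: [2.125, 1.752, -0.569]
force: [1.6, 0.9, -0.6]
width: 0.254
clock: 15.5
position: [0.5635, 0.2428, 0.1187]
ee_rot: [2.125, 1.752, -0.569]
force: [1.7, -1.6, 0.6]
width: 0.255
clock: 16.0
position: [0.5711, 0.2879, 0.1972]
ee_rot: [2.126, 1.754, -0.571]
force: [-0.6, 0.3, -1.5]
width: 0.258
t 16.0 shift cm [-11.11 -39.99  -2.52] turn deg [29.8  -3.05 10.7 ] |t| 31.8 F [-0.61  0.27 -1.5 ] w 0.258 J [-1.09  0.82  0.72  1.32 -0.1   1.49 -0.63]
```

```bash
python3 -m creep '[[[0,0,2,6,-0.6,2.1,-1],[-0.5,-1,4.5,12,-1.2,4.3,-1],[-1.5,-4,6.5,18,-1.8,6.4,-1],[-2.8,-8,7,24,-2.4,8.5,-1],[-4.1,-12,7,29.8,-3,10.7,-1]]]' | head -3; python3 -m creep '[[[-1.4,-4.7,0,0,0,0,-1],[-2.8,-9.4,0,0,0,0,-1],[-4.2,-14,-1,0,0,0,-1],[-5.6,-18.7,-2,0,0,0,-1],[-6.9,-23.4,-3,0,0,0,-1]]]' | head -3;  python3 -m creep '[[[0,-2.5,-2,0,0,0,-1],[0,-4.5,-4,0,0,0,-1],[0,-4.6,-6.5,0,0,0,-1],[0,-4.6,-7.5,0,0,0,-1],[0,-4.6,-7.5,0,0,0,-1]]]'; python3 - <<'E'
from h import *
P=np.array([.46,-.112,.028])
delta(P+[0,0,.1063],RV)
E
```

```text
clock: 16.5
position: [0.5305, 0.1662, 0.2684]
ee_rot: [-2.219, -2.223, -0.01]
clock: 17.0
position: [0.4605, -0.0683, 0.2367]
ee_rot: [-2.221, -2.221, -0.002]
clock: 17.5
position: [0.4607, -0.1124, 0.1607]
ee_rot: [-2.22, -2.22, 0.003]
force: [0.8, 0.4, -1.5]
width: 0.257
t 17.5 shift cm [-0.07  0.04 -2.64] turn deg [-0.01 -0.15  0.02] |t| 0.2 F [ 0.8   0.4  -1.45] w 0.257 J [-0.43  0.34  0.72  2.07 -0.3   0.83  0.46]
```

```bash
python3 -m creep '[[[0,0,-0.8,0,0,0,-1],[0,0,-1.6,0,0,0,-1],[0,0,-2.2,0,0,0,-1],[0,0,-2.4,0,0,0,-1],[0,0,-2.4,0,0,0,-1]]]' ; python3 -m creep '[[[0,0,-0.3,0,0,0,-1],[0,0,-0.3,0,0,0,-1]]]';python3 -m creep '[[[0,0,-0.3,0,0,0,-1],[0,0,-0.3,0,0,0,-1]]]'
```

```text
clock: 18.0
position: [0.4615, -0.1129, 0.1373]
ee_rot: [-2.222, -2.221, 0.001]
force: [-0.3, 0.0, -1.3]
width: 0.26
clock: 18.2
position: [0.4615, -0.113, 0.1344]
ee_rot: [2.222, 2.221, -0.0]
force: [-0.7, -0.2, -1.9]
width: 0.254
clock: 18.4
position: [0.4618, -0.1131, 0.1314]
ee_rot: [2.221, 2.22, 0.0]
force: [-0.6, -0.1, 1.2]
width: 0.255
```

```bash
python3 -m creep '[[[0,0,-0.2,0,0,0,-1],[0,0,-0.4,0,0,0,-1],[0,0,-0.6,0,0,0,-1],[0,0,-0.7,0,0,0,-1],[0,0,-0.7,0,0,0,-1]]]' ; python3 -m creep '[[[0,0,0,0,0,0,-1],[0,0,0,0,0,0,-1],[0,0,0,0,0,0,-1],[0,0,0,0,0,0,-1],[0,0,0,0,0,0,-1]]]';python3 - <<'E'
from h import *
t=arm.get_image('scene');crop(t,170,120,260,220,6,'pics/s9.png')
E
```

```text
clock: 18.9
position: [0.4618, -0.1131, 0.1245]
ee_rot: [2.222, 2.22, 0.0]
force: [1.2, -0.4, 2.5]
width: 0.258
clock: 19.4
position: [0.4617, -0.1131, 0.1246]
ee_rot: [2.221, 2.22, 0.0]
force: [0.9, -1.5, 3.0]
width: 0.26
```

View pics/s9.png

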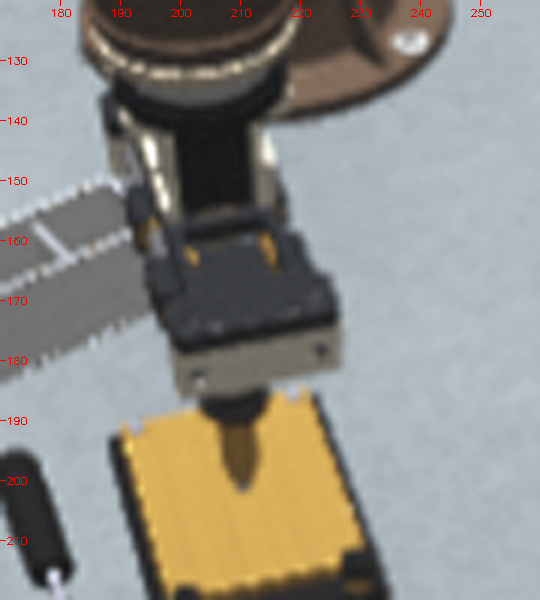

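```bash
python3 - <<'E'
from h import *
for z in(0,.05,.15,.3): print(z,onz('top',(404,225),z),onz('top',(404,176),z), onz('top',(425,96),z))
for uv in((62,352),(83,333),(84,255),(65,172)):print(uv,[onz('scene',uv,z).round(3) for z in(0,.05,.1,.2,.3)])
RT=R.from_euler('x',6,degrees=True)*RV
delta([.463,-.371,.22],RT)
E
```

```text
0 [ 0.41842422 -0.48849303  0.        ] [ 0.58397624 -0.49624637  0.        ] [ 0.86717239 -0.58471529  0.        ]
0.05 [ 0.41544547 -0.46963102  0.05      ] [ 0.57486022 -0.47709693  0.05      ] [ 0.84755786 -0.56228618  0.05      ]
0.15 [ 0.40948795 -0.43190701  0.15      ] [ 0.55662819 -0.43879806  0.15      ] [ 0.80832881 -0.51742796  0.15      ]
0.3 [ 0.40055169 -0.37532099  0.3       ] [ 0.52928013 -0.38134976  0.3       ] [ 0.74948523 -0.45014063  0.3       ]
(62, 352) [array([ 0.814, -0.543,  0.   ]), array([ 0.842, -0.524,  0.05 ]), array([ 0.87 , -0.505,  0.1  ]), array([ 0.926, -0.468,  0.2  ]), array([ 0.981, -0.43 ,  0.3  ])]
(83, 333) [array([ 0.778, -0.494,  0.   ]), array([ 0.808, -0.478,  0.05 ]), array([ 0.838, -0.462,  0.1  ]), array([ 0.898, -0.43 ,  0.2  ]), array([ 0.958, -0.398,  0.3  ])]
(84, 255) [array([ 0.538, -0.491,  0.   ]), array([ 0.582, -0.475,  0.05 ]), array([ 0.626, -0.46 ,  0.1  ]), array([ 0.714, -0.428,  0.2  ]), array([ 0.803, -0.397,  0.3  ])]
(65, 172) [array([ 0.142, -0.563, -0.   ]), array([ 0.209, -0.543,  0.05 ]), array([ 0.277, -0.523,  0.1  ]), array([ 0.413, -0.483,  0.2  ]), array([ 0.548, -0.443,  0.3  ])]
t 19.45 shift cm [  0.13 -25.79   9.55] turn deg [6.02 0.03 0.03] |t| 6.0 F [1.16 0.21 1.77] w 0.26 J [-0.39  0.39  0.67  2.11 -0.36  0.75  0.52]
```

```bash
python3 -m creep '[[[0,0,1,0,0,0,-1],[0,0,3,0,0,0,-1],[0,0,6,0,0,0,-1],[0,-2,8.5,-1,0,0,-1],[0.1,-5,9.6,-2,0,0,-1]]]' | head -3; python3 -m creep '[[[0,-4.5,0,-1,0,0,-1],[0,-9,0,-2,0,0,-1],[0,-13.5,0,-3,0,0,-1],[0,-17,0,-4,0,0,-1],[0,-18.2,0,-4,0,0,-1]]]' | head -3;python3 -m creep '[[[0,0,-0.5,0,0,0,-1],[0,0,-1,0,0,0,-1],[0,0,-1,0,0,0,-1]]]'; python3 - <<'E'
from h import *
RT=R.from_euler('x',-6,degrees=True)*RV
delta([.463,-.345,.1095],RT)
t=arm.get_image('scene');crop(t,60,80,210,260,4,'pics/s10.png')
s=arm.observe();a=R.from_rotvec(s['ee_rot']).as_matrix()[:,2];p=s['position']+a*.106;print(p,proj('scene',p))
E
```

```text
clock: 19.95
position: [0.4627, -0.1624, 0.2225]
ee_rot: [2.201, 2.206, -0.037]
clock: 20.45
position: [0.4608, -0.3482, 0.2208]
ee_rot: [2.172, 2.163, -0.117]
clock: 20.75
position: [0.4625, -0.3426, 0.2093]
ee_rot: [2.168, 2.171, -0.113]
force: [0.0, 0.1, -1.9]
width: 0.257
t 20.75 shift cm [ 0.05 -0.24 -9.98] turn deg [-0.12 -0.09 -0.09] |t| 0.2 F [ 0.02  0.13 -1.86] w 0.257 J [-0.07  0.43  0.78  1.84 -0.26  0.95  0.81]
[ 0.46261441 -0.35388246  0.10432418] [[122.85696124 200.27754428]]
```

View pics/s10.png

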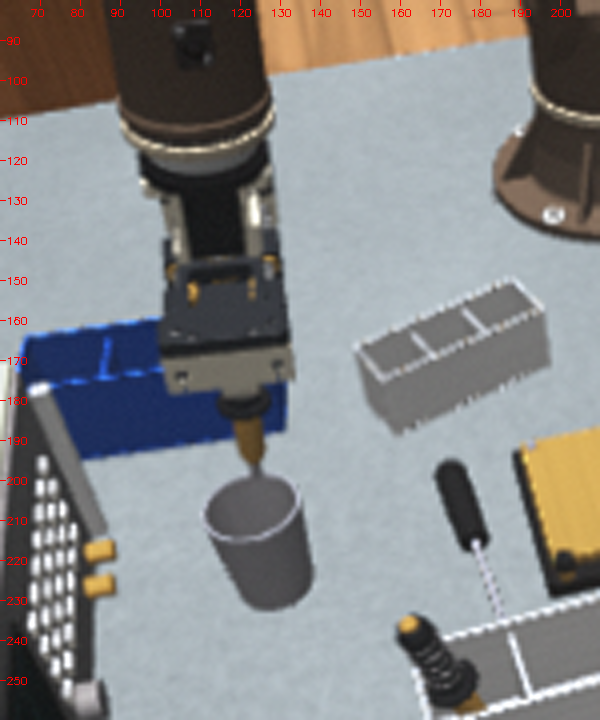

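```bash
python3 -m creep '[[[0,-0.2,-2,0,0,0,-1],[0,-0.3,-4,0,0,0,-1],[0,-0.3,-6,0,0,0,-1],[0,-0.3,-7.5,0,0,0,-1],[0,-0.3,-7.5,0,0,0,-1]]]';python3 -m creep '[[[0,0,0,0,0,0,-1]]]'|head -3; python3 - <<'E'
from h import *
RT=R.from_euler('x',-6,degrees=True)*RV
delta([.463,-.345,.1095],RT)
t=arm.get_image('scene');crop(t,60,80,210,260,4,'pics/s11.png')
E
```

```text
clock: 21.3
position: [0.462, -0.346, 0.1338]
ee_rot: [2.168, 2.171, -0.115]
force: [0.3, 0.5, -1.1]
width: 0.261
clock: 21.4
position: [0.4629, -0.3474, 0.1358]
ee_rot: [2.167, 2.168, -0.113]
t 21.4 shift cm [ 0.01  0.24 -2.63] turn deg [ 0.    0.   -0.03] |t| 0.0 F [ 0.23 -1.28 -1.01] w 0.253 J [-0.01  0.52  0.71  1.91 -0.35  0.79  0.87]
```

View pics/s11.png

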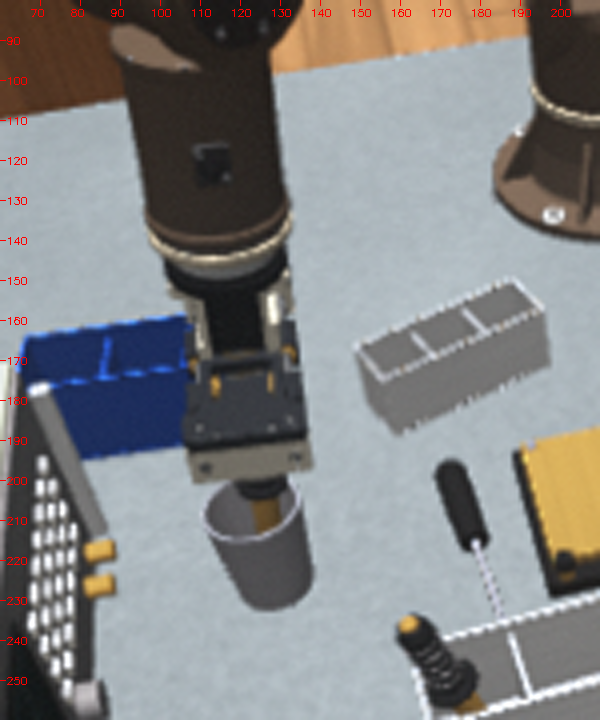

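```bash
python3 -m creep '[[[0,0.1,-0.7,0,0,0,-1],[0,0.1,-1.5,0,0,0,-1],[0,0.1,-2.1,0,0,0,-1],[0,0.1,-2.3,0,0,0,-1],[0,0.1,-2.3,0,0,0,-1]]]'; python3 -m creep '[[[0,0,-0.2,0,0,0,-1],[0,0,-0.2,0,0,0,-1]]]'; python3 -m creep '[[[0,0,-0.2,0,0,0,-1],[0,0,-0.2,0,0,0,-1]]]'
```

```text
clock: 21.95
position: [0.4623, -0.347, 0.112]
ee_rot: [2.169, 2.167, -0.114]
force: [-0.3, 0.4, -1.8]
width: 0.257
clock: 22.15
position: [0.4625, -0.347, 0.1104]
ee_rot: [2.168, 2.167, -0.114]
force: [-0.4, 0.9, -1.4]
width: 0.253
clock: 22.35
position: [0.4626, -0.3471, 0.1084]
ee_rot: [2.168, 2.167, -0.114]
force: [-0.1, -1.3, -1.9]
width: 0.256
```

```bash
python3 -m creep '[[[0,0,-0.15,0,0,0,-1],[0,0,-0.15,0,0,0,-1]]]'; python3 -m creep '[[[0,0,-0.1,0,0,0,-1],[0,0,-0.1,0,0,0,-1]]]'
```

```text
clock: 22.55
position: [0.4627, -0.3472, 0.1071]
ee_rot: [2.168, 2.166, -0.114]
force: [0.7, -0.1, 0.6]
width: 0.254
clock: 22.75
position: [0.4627, -0.3473, 0.1061]
ee_rot: [2.168, 2.166, -0.114]
force: [0.3, -0.8, 1.1]
width: 0.258
```

```bash
python3 -m creep '[[[0,0,0.05,0,0,0,-0.4],[0,0,0.05,0,0,0,-0.3],[0,0,0.05,0,0,0,-0.1],[0,0,0.05,0,0,0,0.1],[0,0,0.05,0,0,0,0.1]]]';python3 -m creep '[[[0,0.1,1.5,0,0,0,0.1],[0,0.3,4,0,0,0,0.1],[0,0.6,7,0,0,0,0.2],[0,0.9,11,0,0,0,0.2],[2,4,13,0,0,0,0.2]]]'; python3 - <<'E'
from h import *
delta(mouth(.08)+U*.116,RH)
t=arm.get_image('scene');crop(t,60,80,210,260,4,'pics/s12.png')
E
```

```text
clock: 23.25
position: [0.4625, -0.347, 0.1065]
ee_rot: [2.168, 2.167, -0.114]
force: [-0.6, 0.7, -0.0]
width: 0.532
clock: 23.75
position: [0.4803, -0.3118, 0.2402]
ee_rot: [2.174, 2.155, -0.115]
force: [1.1, 0.5, -0.1]
width: 0.603
t 23.75 shift cm [16.93 57.86 -5.17] turn deg [-23.68   2.55 -10.39] |t| 26.0 F [ 1.12  0.51 -0.11] w 0.603 J [-0.17  0.39  0.82  1.81 -0.23  1.01  0.71]
```

View pics/s12.png

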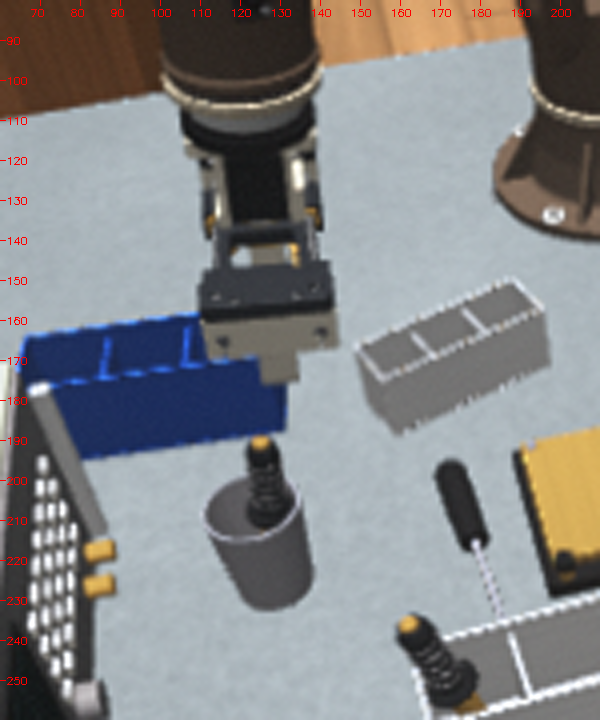

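```bash
python3 -m creep '[[[1.3,4.5,0.3,-2,0.2,-0.8,0.2],[2.6,9,0.3,-4,0.4,-1.7,0.2],[3.9,13.5,0.3,-6,0.6,-2.6,0.2],[5.2,18,0.3,-8,0.9,-3.5,0.2],[6.5,22.5,0.3,-10,1.1,-4.3,0.2]]]' | head -3;python3 -m creep '[[[1.3,4.5,0,-2,0.2,-0.8,0.2],[2.6,9,0,-4,0.4,-1.7,0.2],[3.9,13.5,0,-6,0.6,-2.6,0.2],[5.2,18,0,-8,0.9,-3.5,0.2],[6.5,22.5,0,-10,1.1,-4.3,0.2]]]' | head -3; python3 - <<'E'
from h import *
delta(mouth(.08)+U*.116,RH)
E
```

```text
clock: 24.3
position: [0.5478, -0.0798, 0.2395]
ee_rot: [2.157, 2.001, -0.317]
clock: 24.8
position: [0.6127, 0.1455, 0.239]
ee_rot: [2.13, 1.831, -0.506]
t 24.8 shift cm [ 3.69 12.13 -5.05] turn deg [-3.88  0.01 -2.19] |t| 4.5 F [ 1.43 -0.21  0.69] w 0.599 J [-1.    0.73  0.89  1.45 -0.13  1.37 -0.32]
```

```bash
python3 -m creep '[[[1.3,4.3,0,-1.5,0,-0.7,0.2],[2.6,8.6,0,-3,0,-1.4,0.2],[3.6,11.8,0,-3.9,0,-2.2,0.2],[3.6,11.8,-2.5,-3.9,0,-2.2,0.2],[3.6,11.8,-5,-3.9,0,-2.2,0.2]]]' | head -3; python3 -m creep '[[[0,0,0,0,0,0,0.2],[0,0,0,0,0,0,0.2]]]' | head -3;  python3 - <<'E'
from h import *
delta(mouth(.08)+U*.116,RH)
E
```

```text
clock: 25.3
position: [0.6491, 0.2628, 0.1878]
ee_rot: [2.122, 1.753, -0.567]
clock: 25.5
position: [0.6483, 0.2608, 0.1895]
ee_rot: [2.125, 1.75, -0.57]
t 25.5 shift cm [ 0.13  0.61 -0.1 ] turn deg [ 0.   -0.02  0.05] |t| 0.1 F [0.54 0.14 1.05] w 0.599 J [-1.01  0.95  0.86  1.17 -0.21  1.53 -0.47]
```

```bash
python3 -m creep '[[[0.1,0.6,-0.1,0,0,0,0.2],[0.1,0.6,-0.1,0,0,0,0.2],[0.1,0.6,-0.1,0,0,0,0.2]]]' | head -3;  python3 - <<'E'
from h import *
delta(mouth(.08)+U*.116,RH)
delta(mouth(.08)+U*.036,RH)
E
```

```text
clock: 25.8
position: [0.6499, 0.2673, 0.1894]
ee_rot: [2.125, 1.751, -0.566]
t 25.8 shift cm [-0.03 -0.05 -0.1 ] turn deg [-0.1   0.11  0.02] |t| 0.1 F [-0.07 -0.11 -0.33] w 0.601 J [-1.01  0.95  0.85  1.15 -0.21  1.54 -0.48]
t 25.8 shift cm [-0.8  -3.97 -7.02] turn deg [-0.1   0.11  0.02] |t| 0.1 F [-0.07 -0.11 -0.33] w 0.601 J [-1.01  0.95  0.85  1.15 -0.21  1.54 -0.48]
```

```bash
python3 -m creep '[[[-0.2,-1,-1.7,0,0,0,0.2],[-0.4,-2,-3.5,0,0,0,0.2],[-0.6,-3,-5.2,0,0,0,0.2],[-0.8,-3.95,-6.95,0,0,0,0.2],[-0.8,-3.95,-6.95,0,0,0,0.2]]]'; python3 -m creep '[[[0,0,0,0,0,0,0.2]]]' | head -2; python3 - <<'E'
from h import *
delta(mouth(.08)+U*.036,RH)
t=arm.get_image('top')
crop(t,140,120,240,230,5,'pics/t13.png')
E
```

```text
clock: 26.3
position: [0.6403, 0.2258, 0.1175]
ee_rot: [2.127, 1.749, -0.573]
force: [-0.0, -0.2, 0.6]
width: 0.599
clock: 26.4
position: [0.6418, 0.2277, 0.1198]
t 26.4 shift cm [ 0.02 -0.01 -0.06] turn deg [-0.06  0.06  0.06] |t| 0.1 F [0.68 0.63 0.68] w 0.597 J [-1.    0.98  0.84  1.31 -0.22  1.36 -0.46]
```

View pics/t13.png

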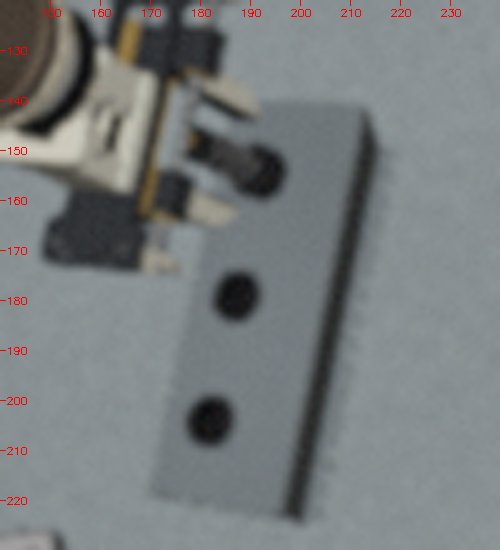

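The handle (≈184,151) sits between the fingers; two tubes are empty at (187,179) and (182,204). Gripping and drawing out.

```bash
python3 -m creep '[[[0,0,0,0,0,0,-1],[0,0,0,0,0,0,-1],[0,0,0,0,0,0,-1],[0,0,0,0,0,0,-1],[0,0,0,0,0,0,-1]]]' 40; python3 -m creep '[[[0,0,0,0,0,0,-1]]]' 40;  python3 -m creep '[[[0.1,0.35,0.6,0,0,0,-1],[0.25,1.2,2.1,0,0,0,-1],[0.4,2.2,3.9,0,0,0,-1],[0.6,3.3,5.8,0,0,0,-1],[0.85,4.4,7.8,0,0,0,-1]]]'; python3 - <<'E'
from h import *
P=np.array([.46,-.112,.028])
delta(P+[0,0,.1063+.04],RV)
E
```

```text
clock: 26.95
position: [0.642, 0.2274, 0.1192]
ee_rot: [2.125, 1.75, -0.567]
force: [2.0, 0.4, 0.5]
width: 0.257
clock: 27.05
position: [0.642, 0.2274, 0.1192]
ee_rot: [2.125, 1.75, -0.567]
force: [1.3, -0.2, 1.6]
width: 0.255
clock: 27.55
position: [0.6496, 0.2724, 0.1976]
ee_rot: [2.126, 1.751, -0.569]
force: [1.0, 0.4, -1.3]
width: 0.255
t 27.55 shift cm [-18.96 -38.44  -2.33] turn deg [29.84 -2.93 10.78] |t| 31.9 F [ 0.96  0.38 -1.3 ] w 0.255 J [-1.01  0.95  0.86  1.13 -0.21  1.56 -0.48]
```

```bash
python3 -m creep '[[[0,0,2,6,-0.6,2.1,-1],[-0.8,-1,4.5,12,-1.2,4.3,-1],[-2.5,-4,6.5,18,-1.8,6.4,-1],[-4.5,-8,7,24,-2.4,8.6,-1],[-6.5,-12,7,29.8,-2.9,10.8,-1]]]' | head -3; python3 -m creep '[[[-2.1,-4.3,0,0,0,0,-1],[-4.2,-8.6,0,0,0,0,-1],[-6.3,-12.9,0,0,0,0,-1],[-8.4,-17.2,-1,0,0,0,-1],[-10.5,-21.5,-2,0,0,0,-1]]]' | head -3;  python3 -m creep '[[[-1.2,-2.5,-2,0,0,0,-1],[-1.9,-4.8,-4,0,0,0,-1],[-1.9,-4.9,-6.5,0,0,0,-1],[-1.9,-4.9,-8.5,0,0,0,-1],[-1.9,-4.9,-8.5,0,0,0,-1]]]'; python3 - <<'E'
from h import *
P=np.array([.46,-.112,.028])
delta(P+[0,0,.1063],RV)
E
```

```text
clock: 28.05
position: [0.5847, 0.1506, 0.2689]
ee_rot: [2.218, 2.223, 0.009]
clock: 28.55
position: [0.4789, -0.0649, 0.2473]
ee_rot: [2.221, 2.221, 0.002]
clock: 29.05
position: [0.4594, -0.1123, 0.1604]
ee_rot: [-2.221, -2.219, 0.004]
force: [-0.8, -0.1, -0.7]
width: 0.26
t 29.05 shift cm [ 0.06  0.03 -2.61] turn deg [ 0.02 -0.2   0.06] |t| 0.2 F [-0.8  -0.13 -0.66] w 0.26 J [-0.49  0.35  0.8   2.08 -0.34  0.84  0.51]
```

```bash
python3 -m creep '[[[0,0,-0.8,0,0,0,-1],[0,0,-1.6,0,0,0,-1],[0,0,-2.2,0,0,0,-1],[0,0,-2.4,0,0,0,-1],[0,0,-2.4,0,0,0,-1]]]' ; python3 -m creep '[[[0,0,-0.3,0,0,0,-1],[0,0,-0.3,0,0,0,-1]]]';python3 -m creep '[[[0,0,-0.3,0,0,0,-1],[0,0,-0.3,0,0,0,-1]]]'
```

```text
clock: 29.55
position: [0.461, -0.1124, 0.1379]
ee_rot: [2.221, 2.221, -0.0]
force: [-0.4, 1.3, -1.9]
width: 0.255
clock: 29.75
position: [0.4611, -0.1125, 0.1349]
ee_rot: [2.221, 2.22, -0.0]
force: [-0.3, 0.2, -2.5]
width: 0.259
clock: 29.95
position: [0.4614, -0.1126, 0.1321]
ee_rot: [2.221, 2.22, 0.0]
force: [-0.4, 0.7, 4.4]
width: 0.254
```

```bash
python3 -m creep '[[[0,0,-0.2,0,0,0,-1],[0,0,-0.4,0,0,0,-1],[0,0,-0.6,0,0,0,-1],[0,0,-0.8,0,0,0,-1],[0,0,-0.9,0,0,0,-1]]]' ; python3 -m creep '[[[0,0,0,0,0,0,-1],[0,0,0,0,0,0,-1],[0,0,0,0,0,0,-1],[0,0,0,0,0,0,-1],[0,0,0,0,0,0,-1]]]';python3 - <<'E'
from h import *
delta([.6454,-.1053,.22],R.from_euler('z',3.2,degrees=True)*RV)
E
```

```text
clock: 30.45
position: [0.4616, -0.1127, 0.1234]
ee_rot: [2.221, 2.22, 0.001]
force: [-1.7, 0.8, 11.3]
width: 0.253
clock: 30.95
position: [0.4615, -0.1127, 0.1235]
ee_rot: [2.221, 2.22, 0.001]
force: [-2.0, -0.3, 9.9]
width: 0.256
t 30.95 shift cm [18.39  0.74  9.65] turn deg [0.04 0.11 3.23] |t| 3.2 F [-2.03 -0.26  9.87] w 0.256 J [-0.44  0.41  0.75  2.12 -0.41  0.76  0.57]
```

```bash
python3 - <<'E'
from h import *
o1,d1=ray('scene',(238,245));o2,d2=ray('top',(294,110))
A=np.c_[d1,-d2];t=np.linalg.lstsq(A,o2-o1,rcond=None)[0];print(o1+d1*t[0],o2+d2*t[1])
t=cv2.imread('pics/scene0.png')[:,:,::-1];crop(t,190,210,310,380,4,'pics/i.png')
t=cv2.imread('pics/top0.png')[:,:,::-1];crop(t,250,40,350,180,5,'pics/i2.png')
E
```

```text
[ 0.75628195 -0.10037642  0.1669783 ] [ 0.75422001 -0.10828029  0.16711225]
```

View pics/i.png

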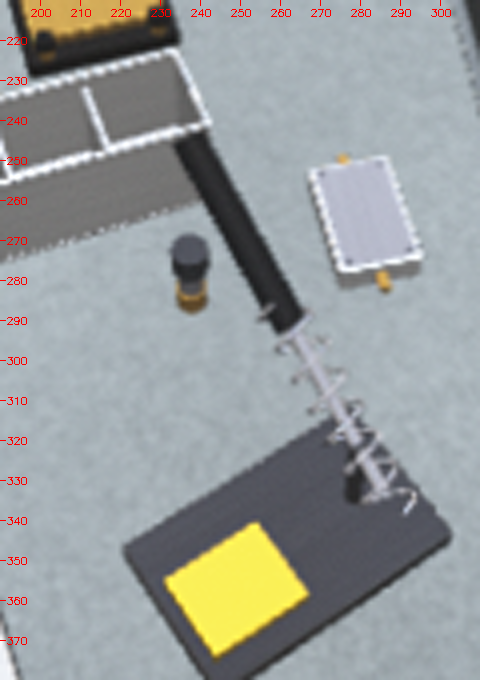

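View pics/i2.png

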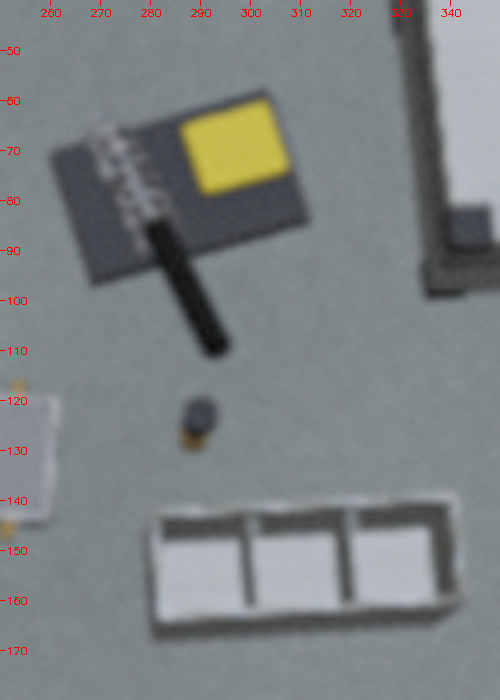

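```bash
python3 -m creep '[[[0,0,1,0,0,0,-1],[0,0,3,0,0,0,-1],[0,0,6,0,0,0,-1],[2,-1,9,0,0,0,-1],[5,-2,9.8,0,0,0.5,-1]]]' | head -3; python3 -m creep '[[[4,-1.2,0,0,-1,1,-1],[8,-2.5,0,0,-2,2,-1],[11,-3.5,0,0,-3,2.7,-1],[13.1,-3.7,0,0,-4,2.7,-1],[13.1,-3.7,0,0,-4,2.7,-1]]]'; python3 -m creep '[[[0,0,0,0,0,0,-1]]]' | head -3; python3 - <<'E'
from h import *
RT=R.from_euler('y',-4,degrees=True)*R.from_euler('z',3.2,degrees=True)*RV
delta([.6425,-.1692,.109],RT)
t=arm.get_image('scene');crop(t,130,120,280,280,4,'pics/s14.png')
s=arm.observe();a=R.from_rotvec(s['ee_rot']).as_matrix()[:,2];p=s['position']+a*.106;print(p,proj('scene',p))
E
```

```text
clock: 31.45
position: [0.5117, -0.1329, 0.2238]
ee_rot: [2.21, 2.229, 0.005]
clock: 31.95
position: [0.6437, -0.1697, 0.2199]
ee_rot: [2.122, 2.245, 0.075]
force: [-0.5, -0.7, -2.2]
width: 0.252
clock: 32.05
position: [0.6414, -0.1696, 0.2201]
ee_rot: [2.125, 2.245, 0.074]
t 32.05 shift cm [  0.11   0.04 -11.11] turn deg [-0.05 -0.06  0.03] |t| 0.1 F [-0.87 -0.11 -2.16] w 0.259 J [-0.29  0.56  0.75  1.61 -0.45  1.08  0.63]
[ 0.64837132 -0.16930912  0.11466098] [[200.61469607 232.05307155]]
```

View pics/s14.png

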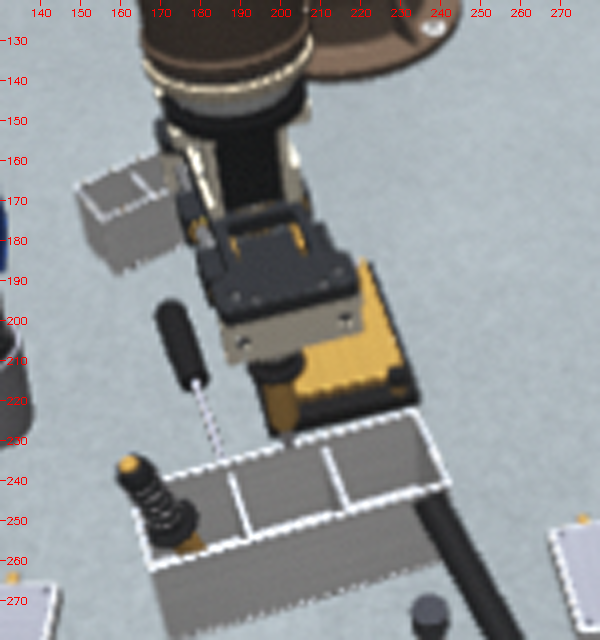

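```bash
python3 -m creep '[[[0.1,0,-2,0,0,0,-1],[0.1,0,-4.5,0,0,0,-1],[0.1,0,-7,0,0,0,-1],[0.1,0,-8.5,0,0,0,-1],[0.1,0,-8.5,0,0,0,-1]]]'; python3 -m creep '[[[0,0,-0.7,0,0,0,-1],[0,0,-1.4,0,0,0,-1],[0,0,-2.0,0,0,0,-1],[0,0,-2.2,0,0,0,-1],[0,0,-2.2,0,0,0,-1]]]'; python3 - <<'E'
from h import *
RT=R.from_euler('y',-4,degrees=True)*R.from_euler('z',3.2,degrees=True)*RV
delta([.6425,-.1692,.109],RT)
t=arm.get_image('scene');crop(t,130,120,280,280,4,'pics/s15.png')
E
```

```text
clock: 32.6
position: [0.6414, -0.1686, 0.1341]
ee_rot: [2.126, 2.247, 0.073]
force: [-0.6, -0.4, -1.3]
width: 0.256
clock: 33.1
position: [0.6429, -0.1695, 0.1138]
ee_rot: [2.124, 2.245, 0.076]
force: [-0.2, -1.0, -1.2]
width: 0.258
t 33.1 shift cm [-0.04  0.03 -0.48] turn deg [-0.05  0.02  0.02] |t| 0.1 F [-0.16 -0.97 -1.21] w 0.258 J [-0.24  0.66  0.67  1.71 -0.55  0.89  0.71]
```

View pics/s15.png

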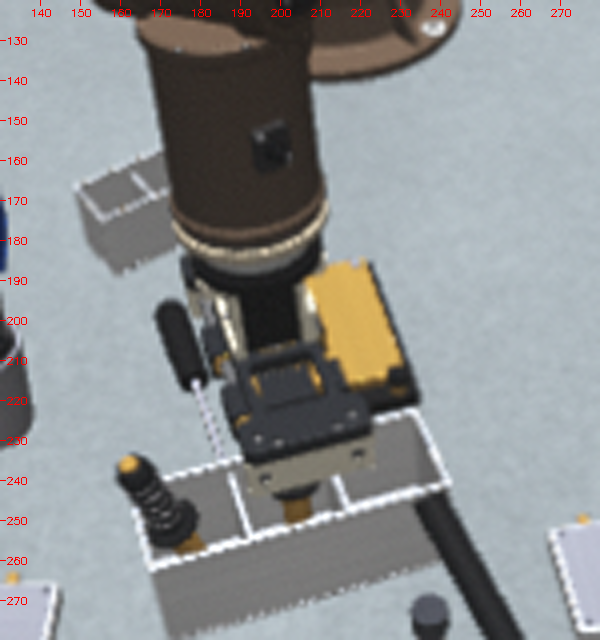

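```bash
python3 -m creep '[[[0,0,-0.2,0,0,0,-1],[0,0,-0.4,0,0,0,-1],[0,0,-0.4,0,0,0,-1]]]'; python3 -m creep '[[[0,0,-0.15,0,0,0,-1],[0,0,-0.15,0,0,0,-1]]]';python3 -m creep '[[[0,0,-0.1,0,0,0,-1],[0,0,-0.1,0,0,0,-1]]]'
```

```text
clock: 33.45
position: [0.643, -0.1694, 0.1098]
ee_rot: [2.123, 2.245, 0.076]
force: [-0.2, 0.5, -1.7]
width: 0.252
clock: 33.65
position: [0.643, -0.1695, 0.1083]
ee_rot: [2.123, 2.245, 0.076]
force: [0.0, -0.2, -2.6]
width: 0.257
clock: 33.85
position: [0.6432, -0.1696, 0.1076]
ee_rot: [2.123, 2.245, 0.076]
force: [0.1, -0.6, -0.8]
width: 0.26
```

```bash
python3 -m creep '[[[0,0,-0.1,0,0,0,-1],[0,0,-0.1,0,0,0,-1]]]'
```

```text
clock: 34.05
position: [0.6433, -0.1697, 0.1068]
ee_rot: [2.123, 2.244, 0.076]
force: [-1.5, -0.4, 3.8]
width: 0.255
```

Touched down on the floor. Release and rise.

```bash
python3 -m creep '[[[0,0,0.05,0,0,0,-0.4],[0,0,0.05,0,0,0,-0.3],[0,0,0.05,0,0,0,-0.1],[0,0,0.05,0,0,0,0],[0,0,0.05,0,0,0,0]]]';python3 -m creep '[[[-0.1,0,1.5,0,0,0,0],[-0.3,0,4,0,0,0,0.1],[-0.5,0,7,0,0,0,0.1],[-0.9,0,11,0,0,0,0.1],[-3,2,14,0,0,0,0.2]]]'; python3 -m creep '[[[-3,3,1,0,0,0,0.2],[-6,7,2,0,0,0,0.2],[-9,11,2,0,0,0,0.2],[-12,14,2,0,0,0,0.2],[-14,16,2,0,0,0,0.2]]]'; python3 -m creep '[[[0,2,0,0,0,0,0.2],[0,2,0,0,0,0,0.2],[0,2,0,0,0,0,0.2]]]';python3 - <<'E'
from h import *
for n in('scene','top'):
    im=arm.get_image(n);cv2.imwrite(f'pics/{n}_end.png',cv2.resize(im[:,:,::-1],(800,600),interpolation=cv2.INTER_CUBIC))
E
```

```text
clock: 34.55
position: [0.643, -0.1695, 0.1069]
ee_rot: [2.123, 2.245, 0.076]
force: [0.1, -0.2, -0.5]
width: 0.495
clock: 35.05
position: [0.6141, -0.1526, 0.2506]
ee_rot: [2.124, 2.238, 0.076]
force: [0.1, 0.3, 1.1]
width: 0.581
clock: 35.55
position: [0.471, 0.0123, 0.2674]
ee_rot: [2.122, 2.248, 0.078]
force: [0.4, 0.7, -0.5]
width: 0.598
clock: 35.85
position: [0.4733, 0.0302, 0.2677]
ee_rot: [2.123, 2.245, 0.078]
force: [0.1, 0.9, -0.5]
width: 0.606
```

View pics/scene_end.png

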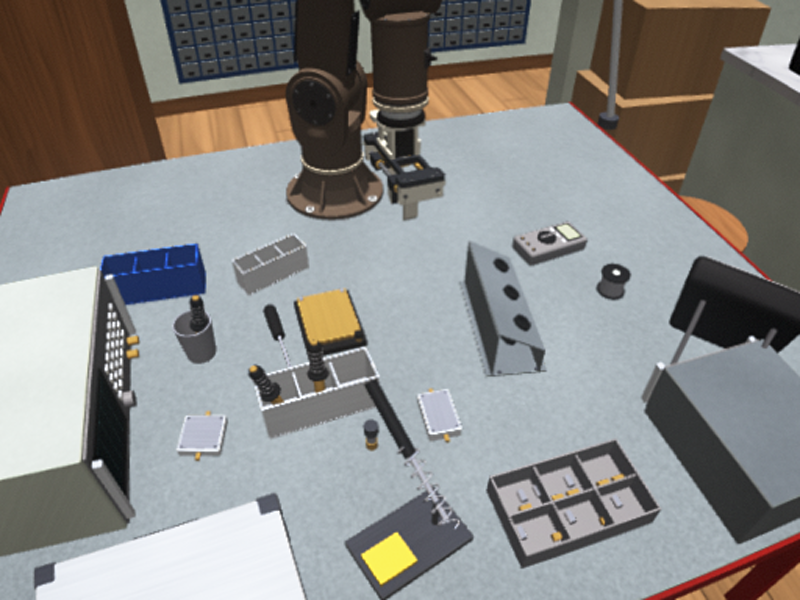

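View pics/top_end.png

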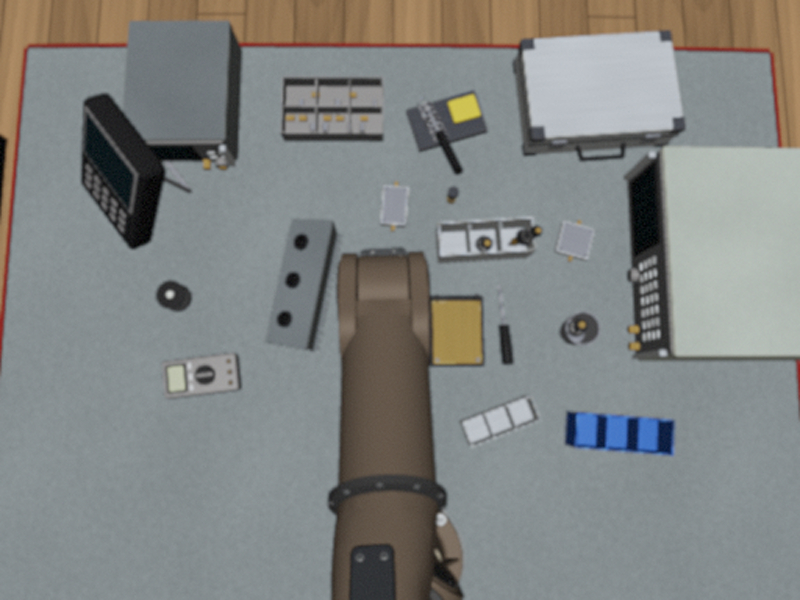

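Tubes are empty; probes stand in the caddy's right bay (263,383) and middle bay (317,365) and in the tin (197,315), and the other things have not moved.

```bash
python3 -c "
from cell import arm
print(arm.sign_off())"
```

```text
the job is handed in; nothing more can be done
None
```

All three probes are sorted and the job is handed in at about 36 s. I took them one at a time, pressed each upright on the brass plate, held it there at least 0.5 s and put it away before taking the next.

| Probe (holder tube) | Force at the press (weight removed) | Plunger travel (from the arm's height) | Verdict | Put in |
|---|---|---|---|---|
| y = -80 mm | about 12 N | about 10 mm | sound | caddy, right bay |
| y = 0 | about 4.3 N | about 9 mm | tired | tin |
| y = +80 mm | about 12 N | about 10 mm | sound | caddy, middle bay |

- **Put away:** I lowered each probe until I felt it touch the floor before letting go. The final pictures show all three nose-down, each leaning on a wall, the holder empty, the gripper clear and nothing else visibly moved.
- **Disagreement:** for the two sound probes, the force readings point to about 9 mm of travel rather than 10 mm. Both are past half-way (7 mm).
- **Left bay:** I left it empty because the soldering iron's handle end (0.755, -0.104, 0.167 m) stands too close to where the gripper would be.
- **Rule slip:** on the first probe I sent three 3 mm downward steps from a shell loop instead of typing each one. I typed every other move.

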